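# Open the marking jig's dust shutter and load a fitting

### The arm

A 7-joint arm with a two-finger parallel gripper is mounted at the origin on the work surface. World frame = base frame: x ahead of the robot, y to its left, z up, the work surface at z = 0. Lengths are in mm, angles in rad, forces in N, time in s.
With the tool pointing down it reaches from about 400 to 850 mm from the base axis. Payload 10.4 kg.
Tool frame: the origin (TCP) lies at the very end of the fingers, on their centre line; the grasp point (between the pads) lies 19 mm behind it (robot.pinch_z is the distance from the TCP to the grasp point, in mm); z points along the fingers, y is the direction in which the jaws open and shut (so a half turn about z gives the same grasp; the last joint's range is limited). The gripper opens to 87 mm and grips with 3 to 60 N. Pads are 19 mm wide; open, the fingers measure 117 mm over their backs; the gripper's body (75 mm by 190 mm) begins 51 mm behind the grasp point.
Start: joints at [-1.358, 0.332, -0.065, 1.46, 0.022, 1.35, -0.088], TCP at [145.998, 607.733, 195.176] pointing down, gripper open.
Joint ranges: [-2.6, 2.6], [-0.5, 2.12], [-1.47, 1.34], [0.16, 2.42], [-1.27, 4.41], [0.06, 2.06], [-2.6, 2.6]. Speed limits (rad/s): [2.22, 2.22, 2.79, 2.79, 3.14, 3.14, 3.14].

### API

Orientations are given as a unit quaternion [w, x, y, z].
In Python, from workcell import monitor, vision, robot gives the robot as it stands.
- The arm moves only by the tool step_arm, never from a script. Its argument "series" is text: rows parted by semicolons, each of 5 numbers parted by spaces: the shift along the tool's x, y, z in mm, then the turn about the tool's z in rad, then the opening, from 0 (shut) to 1 (fully open). In form: x y z spin jaw; .... A call has 1 to 20 rows; each row shifts and turns the commanded pose from where the row before left it, along the tool's axes as they then stand; what a row does not reach is not made up. A row lasts 1/12 s, in which the tool goes at most 41.7 mm and 7.16 degrees, less where a joint would pass 70% of its speed; a pose out of reach is approached as far as the arm can. A call with a gripper value outside its range is refused whole. The fingers move at their own pace and stop on an object; "grip_force" is the grip in N (left out, the last holds). Time passes only in rows, so rows that do not move let the fingers close. It gives the time, the measured TCP pose, the force and the opening at its end, in the units of the state.
- monitor.sense(): the state, without advancing time (a new reading comes with each control period).
- vision.snapshot(name): name is "side" or "top" or "wrist"; returns a dict with "img" (420x560x3 uint8, red, green, blue), "mtx" (3x3 intrinsics, pixels), "rvec" (rotation vector, rad) and "tvec" (3), from world to camera coordinates, as OpenCV has them; the wrist camera has in their place "T_tool_cam" (4x4, takes a point from camera to tool coordinates, whose origin is the TCP and whose axes are the flange's). Camera axes: x right, y down, z forward; pixel columns grow to the right and rows downward; lengths in mm; the calibration is good to about 2 mm. A picture is of the moment at which its call begins: read the wrist's pose just before it. There is no depth.
- robot.close_job(): hands the job in, once; it reports no verdict.
The state is a dict: "clock": time; "joint_positions": joint angles; "dq": joint speeds; "joint_torque": joint torques, N m; "ee_pos": TCP position; "tool_rot": TCP orientation; "ft_force": force on the tool from outside, world axes, zero at the start; "torque": the same for the moment, N m; "gripper_width": finger opening in mm.
Only numpy, scipy, OpenCV 4.12 (cv2) and the standard library are available. Lean on these libraries where they do the work, as an engineer would, in place of code of your own. Each camera call takes 0.05 s, during which the arm holds its last target.

### The job

Load the laser marking jig: slide its orange dust shutter fully open by pressing a closed fingertip lightly on its face and dragging it, never pushing on the jig or shutter harder than about 20 N, then take the steel fitting with the blue band from the black tray and stand it upright in the uncovered nest, fully home. Leave the shutter open and do not disturb the other things.

Things in the scene. Friction and masses are not known exactly. Their poses are not given: they have to be found in the camera images.
- jig: Aluminium marking jig, fixed, 104 (x) by 190 (y) mm, rims 41.5 mm high; origin at the centre of its underside, z up. A channel 60 mm wide (x -30..30, y -50..95 mm, floor at z 26) is sunk in its top, open at its +y end. A dark steel strip (y -95..-50, top at z 45.5) covers its -y end. The nest bore, 33 mm wide, 16 deep, is in the channel floor at y -26.
- shutter (a joint): How far the orange dust shutter is open, m, along the jig's +y axis: 0 shut, 0.070 fully open at its stop. The shutter (57 by 80 by 4 mm, black ribs) lies in the channel over jig y -64 to +16 mm plus this value; at the start its -y end is under the strip: no edge or handle to take. Press at jig x 0, y -10 mm (middle of the ribs) plus this value. It drags with about 6 N and stays where left.
- rim (a point): Point on the jig's middle line at rim height: jig (0, 0, 41.5) mm. The shutter's face (sprung, about 6 N per mm, 6 mm deep) lies 0.5 to 6.5 mm lower at the place to press; its worn guide lets it sink evenly by a further 0 to 5.6 mm over the 70 mm of travel. Both differ each time, unmeasured: feel for it and keep 11 to 14 N of pressing. Over 20 N (drag included) is a fault.
- nest (a point): Centre of the bottom of the nest bore, in the jig at (0, -26, 10) mm; z up.
- tray: Black steel tray, fixed, 150 (x) by 280 (y) by 18 mm, walls and floor 4 mm thick, origin at the centre of its underside. Three parts stand in it, about 85 mm apart along its y.
- fitting: The steel fitting to be loaded, round, standing upright, about 0.2 kg: lower 36 mm is 30 mm in diameter with a blue band and a chamfered foot, above that a neck 26 mm in diameter up to 75 mm. Origin at the centre of its underside, z up its axis. To clear the jig's rims and strip when seated, hold it by the neck, with fingertips at least 38 mm above its underside.
- bush: Bystander: brass bush standing in the tray, 36 mm in diameter, 52 mm tall; origin at the centre of its underside.
- collar: Bystander: grey plastic collar standing in the tray, 40 mm in diameter, 34 mm tall; origin at the centre of its underside.
- tape: Bystander: brown roll of tape lying flat, 90 mm in diameter, 40 mm high; origin at the centre of its underside.
- screwdriver: Bystander: screwdriver lying on the table; origin below its middle.
- mouse: Bystander: grey computer mouse on a black mat, 100 by 58 by 24 mm; origin at the centre of its underside.
- oiler: Bystander: white bottle with a red cap, 52 mm in diameter, 110 mm tall; origin at the centre of its underside.

How it is judged (in metres and radians):
On the way:
1. the shutter is slid fully open (62 mm or more of 70) (value of joint shutter above 0.062 m), for 0.2 s.
At the end, for the whole second after the job is handed in: The shutter is at least 62 mm open (of 70) and the fitting stands released and at rest in the nest: its underside within 2 mm of the nest's bottom in height and 4 mm sideways, its axis within 0.08 rad of vertical (value of joint shutter above 0.062 m and horizontal distance between fitting and nest below 0.004 m and z of fitting in the frame of nest below 0.002 m and angle between fitting's own z axis and vertical below 0.08 rad and linear speed of fitting below 0.02 m/s); the robot touches nothing.
It fails at once if the fingers push on the jig or its shutter with more than 20 N (contact force between the fingers and jig above 20 N).
It fails at once if the bush or the collar is moved more than 15 mm or tipped (distance of any of bush, collar from where it was at the start of the episode above 0.015 m or angle between any of bush, collar's own z axis and vertical above 0.5 rad).
It fails at once if the tape, screwdriver, mouse or bottle is moved more than 20 mm (distance of any of tape, screwdriver, mouse, oiler from where it was at the start of the episode above 0.02 m).
It also fails if it takes over 64 s, if anything falls off the work surface, if the arm or the gripper's body presses on something with over 40 N, if the wrist force passes 120 N, or if a joint passes its speed limit or range.

## Working session

There is one attempt and no reset: what is moved stays moved. The work goes in short steps, Python scripts to look and compute and a tool call to move; the robot and the scene stay as the last step left them, time stands still between calls to the robot, and variables do not carry over. Pictures are saved under pics/ and viewed, and the job is handed in when it is done.

Besides the shell and the picture viewer there is one more tool, called after "Emit:" as name(argument=value, ...), one argument or row to a line, values as JSON. step_arm: Moves the arm, as the interface text tells. Its arguments: {"type":"object","properties":{"series":{"type":"string"},"grip_force":{"type":"number"}},"required":["series"]}

```bash
ls; mkdir -p pics
python3 - <<'E'
from workcell import monitor, vision, robot
import cv2
s=monitor.sense()
for k,v in s.items(): print(k,v)
for n in ("side","top","wrist"):
    d=vision.snapshot(n); cv2.imwrite(f"pics/{n}0.png",d["img"][:,:,::-1])
    print(n,{k:v for k,v in d.items() if k!="img"})
E
```

```text
pics
clock 0.0
joint_positions [-1.35758377  0.33283694 -0.06469309  1.46093647  0.02158656  1.34990673
 -0.0884954 ]
dq [-2.58891065e-04 -1.47067473e-03 -1.62583769e-04 -2.26679092e-04
  1.40323794e-03 -5.50397810e-05 -2.13540106e-04]
joint_torque [ 1.08453194e-03 -6.23239732e+01  2.52715568e-02 -3.89904714e+01
 -6.14034967e-02  3.96760495e-02  1.05040240e-04]
ee_pos [145.9282335  607.28740636 194.3780781 ]
tool_rot [-5.45945240e-05  1.17625310e-01  9.93057804e-01 -6.94167422e-04]
ft_force [0.28149129 0.18155718 0.09244741]
torque [ 0.0516866  -0.0229457   0.07909081]
gripper_width 87.11099305037614
side {'mtx': array([[446.01944221,   0.        , 278.74479996],
       [  0.        , 446.01944221, 210.16063083],
       [  0.        ,   0.        ,   1.        ]]), 'rvec': array([ 2.38517441, -0.12238289,  0.03769345]), 'tvec': array([-546.98766072,   55.60540544, 1387.56291572])}
top {'mtx': array([[405.26218699,   0.        , 273.45298765],
       [  0.        , 405.26218699, 207.47151308],
       [  0.        ,   0.        ,   1.        ]]), 'rvec': array([ 2.18554819, -2.15299471,  0.13669926]), 'tvec': array([ -80.770485  ,  556.89993635, 1189.68549797])}
wrist {'mtx': array([[301.85110384,   0.        , 282.65922688],
       [  0.        , 301.85110384, 211.47851228],
       [  0.        ,   0.        ,   1.        ]]), 'T_tool_cam': array([[-1.99812542e-04, -9.58787858e-01, -2.84122868e-01,
         7.86794417e+01],
       [ 9.99999969e-01, -1.50264151e-04, -1.96186578e-04,
         4.78260210e-01],
       [ 1.45407827e-04, -2.84122899e-01,  9.58787858e-01,
        -1.89916601e+02],
       [ 0.00000000e+00,  0.00000000e+00,  0.00000000e+00,
         1.00000000e+00]])}
```

View pics/top0.png

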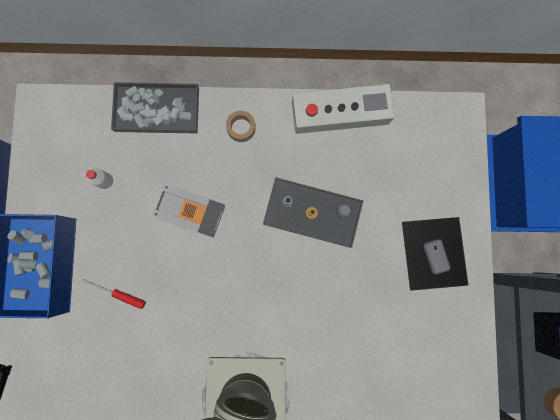

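View pics/side0.png

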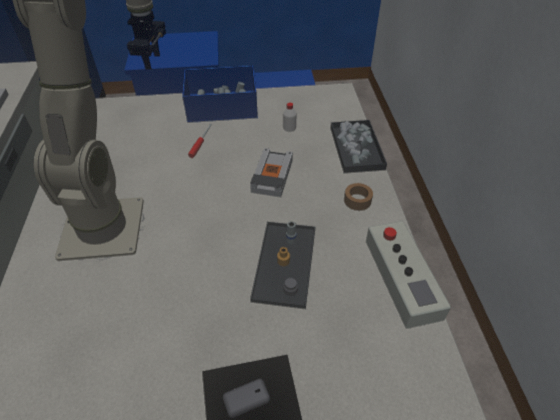

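View pics/wrist0.png

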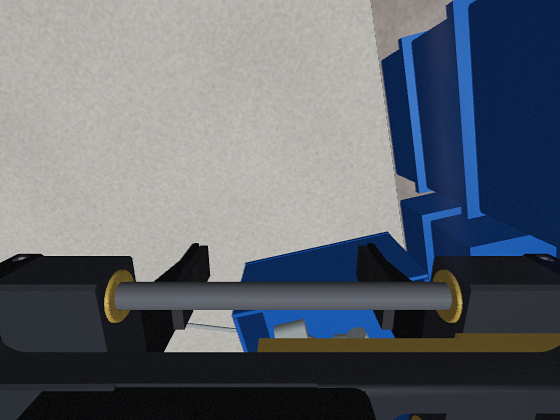

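Top view: jig near (190,211) with its dark strip on the right, tray near (313,212) with three parts, and the bystanders clear of both. Side view agrees. I'll zoom in on the jig and tray.

Run:
```python
import cv2,numpy as np
t=cv2.imread("pics/top0.png"); s=cv2.imread("pics/side0.png")
a=cv2.resize(t[180:245,145:235],None,fx=8,fy=8,interpolation=cv2.INTER_CUBIC)
cv2.imwrite("pics/jz.png",a)
b=cv2.resize(t[170:255,255:370],None,fx=6.5,fy=6.5,interpolation=cv2.INTER_CUBIC)
cv2.imwrite("pics/tz.png",b)
c=cv2.resize(s[140:315,240:330],None,fx=3.4,fy=3.4,interpolation=cv2.INTER_CUBIC)
cv2.imwrite("pics/sz.png",c)
```

```text
(no output)
```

View pics/jz.png

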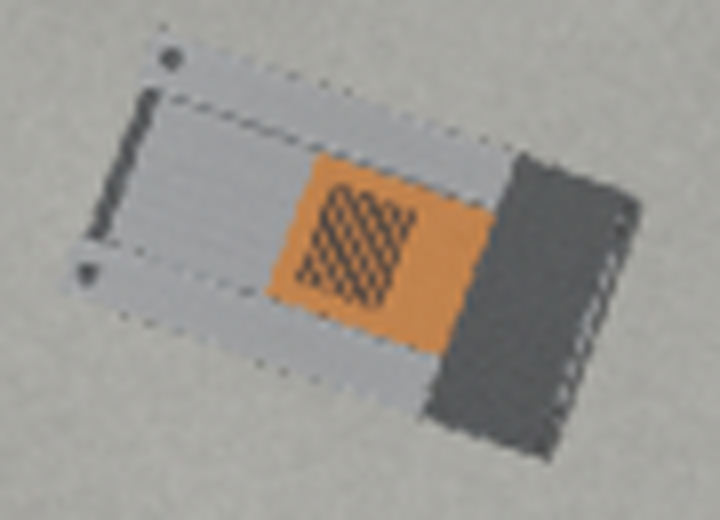

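View pics/tz.png

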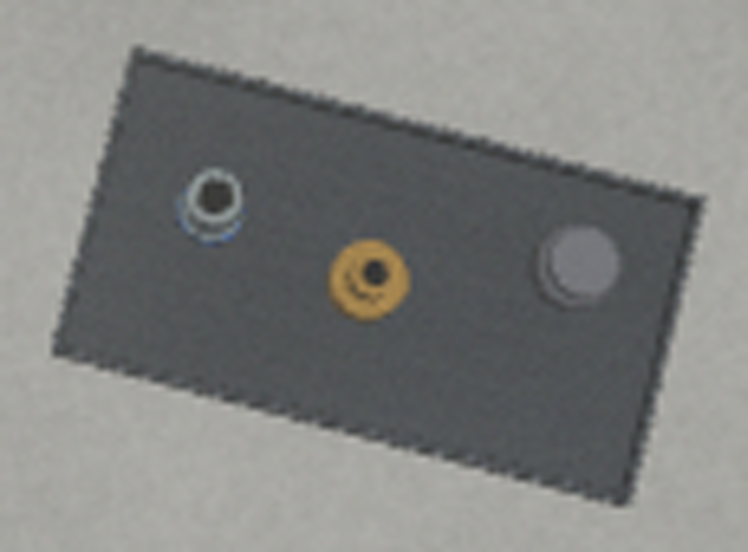

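View pics/sz.png

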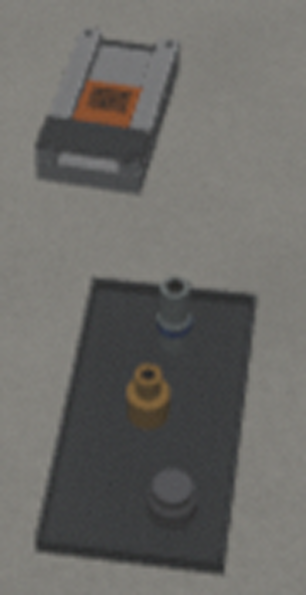

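```bash
cat > h.py <<'E'
import cv2,numpy as np
from scipy.spatial.transform import Rotation as R
def ray(d,uv,pose=None):
    n=cv2.undistortPoints(np.array(uv,float).reshape(-1,1,2),d["mtx"],None).reshape(-1,2)
    v=np.c_[n,np.ones(len(n))]
    if "rvec" in d:
        M=cv2.Rodrigues(np.asarray(d["rvec"]))[0]; return -M.T@np.asarray(d["tvec"]).ravel(), v@M
    p,q=pose; W=R.from_quat(np.roll(q,-1)).as_matrix(); T=d["T_tool_cam"]
    return W@T[:3,3]+p, v@(W@T[:3,:3]).T
def plane(d,uv,z,pose=None):
    o,v=ray(d,uv,pose); return o+v*((z-o[2])/v[:,2])[:,None]
def px(d,P,pose=None):
    P=np.atleast_2d(P).astype(float)
    if "rvec" in d: return cv2.projectPoints(P,d["rvec"],d["tvec"],d["mtx"],None)[0].reshape(-1,2)
    p,q=pose; W=R.from_quat(np.roll(q,-1)).as_matrix(); T=d["T_tool_cam"]
    C=((P-p)@W-T[:3,3])@T[:3,:3]; C=C@d["mtx"].T; return C[:,:2]/C[:,2:]
E
python3 - <<'E'
from workcell import monitor, vision, robot
from h import *
d=vision.snapshot("top"); 
f=lambda a,s,o:(np.array(a,float)+.5)/s-.5+o
st=plane(d,f([(515,150),(640,203),(550,460),(425,415)],8,(145,180)),45.5)
print("strip",st.round(1)); print(np.linalg.norm(np.diff(st,axis=0),axis=1), st.mean(0))
og=plane(d,f([(320,152),(495,208),(440,355),(268,295)],8,(145,180)),37)
print("orange",og.round(1),np.linalg.norm(np.diff(og,axis=0),axis=1),og.mean(0))
t=plane(d,f([(135,48),(705,200),(628,505),(55,353)],6.5,(255,170)),18)
print("tray",t.round(1),np.linalg.norm(np.diff(t,axis=0),axis=1),t.mean(0))
for n,c,z in(("fit",(215,195),79),("bush",(369,278),50),("collar",(583,262),38)): print(n,plane(d,f([c],6.5,(255,170)),z).round(1))
e=(st[0]+st[3])/2; b=(st[1]+st[2])/2; 
for a in (og[0]-og[1],og[3]-og[2],st[0]-st[1],st[3]-st[2],t[0]-t[1],t[3]-t[2]): print(np.degrees(np.arctan2(a[1],a[0])))
E
```

```text
strip [[581.  120.5  45.5]
 [561.8  73.5  45.5]
 [465.9 104.   45.5]
 [481.8 150.5  45.5]]
[ 50.81626799 100.68335274  49.20636098] [522.59634677 112.12020897  45.5       ]
orange [[580.2 194.7  37. ]
 [560.1 128.6  37. ]
 [504.6 147.2  37. ]
 [526.1 212.   37. ]] [69.16348873 58.50434586 68.24803714] [542.72641409 170.63156323  37.        ]
tray [[ 654.2  -77.1   18. ]
 [ 586.  -346.8   18. ]
 [ 442.3 -309.4   18. ]
 [ 509.   -41.7   18. ]] [278.25892313 148.50020188 275.87124071] [ 547.84816815 -193.73052561   18.        ]
fit [[ 576.5 -112.8   79. ]]
bush [[ 543.2 -184.9   50. ]]
collar [[ 553.4 -285.2   38. ]]
73.10300750671183
71.68787342410523
67.85891161581112
71.15179907998048
75.80957858969772
75.99362791268787
```

Emit:
step_arm(
  series="-32.4 -20.3 -1.5 0 0;-32.4 -20.3 -1.5 0 0;-32.4 -20.3 -1.5 0 0;-32.4 -20.3 -1.5 0 0;-32.4 -20.3 -1.5 0 0;-32.4 -20.3 -1.5 0 0;-32.4 -20.3 -1.5 0 0;-32.4 -20.3 -1.5 0 0;-32.4 -20.3 -1.5 0 0;-32.4 -20.3 -1.5 0 0;-32.4 -20.3 -1.5 0 0;-32.4 -20.3 -1.5 0 0;-32.4 -20.3 -1.5 0 0;-32.4 -20.3 -1.5 0 0;-32.4 -20.3 -1.5 0 0;-32.4 -20.3 -1.5 0 0;0 0 0 0.068 0;0 0 0 0 0;0 0 0 0 0",
  grip_force=10,
)

```text
clock: 1.78
ee_pos: [573.8, 171.2, 218.8]
tool_rot: [-0.0, 0.151, 0.989, 0.0]
ft_force: [-0.1, 0.7, -0.3]
gripper_width: 0.2
```

Run:
```python
from workcell import monitor, vision, robot
import cv2,pickle
s=monitor.sense(); print(s["clock"],s["ee_pos"],s["tool_rot"],s["ft_force"],s["joint_positions"],s["gripper_width"])
d=vision.snapshot("wrist"); cv2.imwrite("pics/w1.png",d["img"][:,:,::-1])
pickle.dump((s,d),open("w1.pkl","wb"))
```

```text
1.7833 [573.83898792 171.22636632 218.76555204] [-3.98663255e-04  1.50522543e-01  9.88606496e-01  3.58587867e-05] [-0.07714842  0.7416845  -0.31354389] [-0.66090359  0.26629571  0.3618061   1.51725275 -0.09551355  1.37610715
  0.9763817 ] 0.22304878715696183
```

View pics/w1.png

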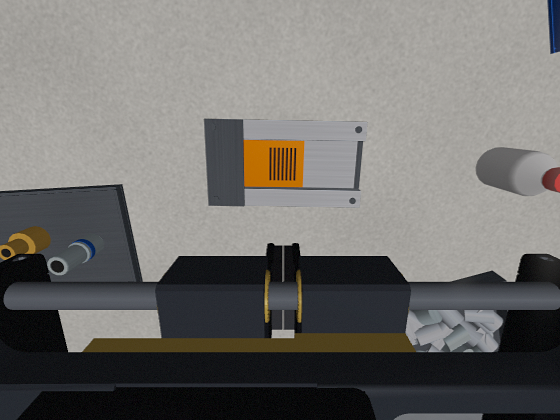

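The wrist view shows the jig centred near (285,163), its strip on the left and the orange shutter at about (273,163). The fitting with the blue band is at about (75,255) in the tray.

Run:
```python
from h import *; import pickle
s,d=pickle.load(open("w1.pkl","rb")); pose=(s["ee_pos"],s["tool_rot"])
im=d["img"]; hsv=cv2.cvtColor(im,cv2.COLOR_RGB2HSV)
m=cv2.inRange(hsv,(8,150,100),(22,255,255)); m[240:]=0; m[:,:200]=0
m=cv2.morphologyEx(m,cv2.MORPH_CLOSE,np.ones((9,9)))
c=max(cv2.findContours(m,0,1)[0],key=cv2.contourArea); r=cv2.minAreaRect(c); b=cv2.boxPoints(r); print("or",r,b.round(1).tolist())
P=plane(d,b,38,pose); print(P.round(1), P.mean(0), [np.linalg.norm(P[i]-P[i-1]) for i in range(4)])
m=cv2.inRange(im,(0,0,0),(105,110,115)); m[240:]=0; m[:,:195]=0;m[:,260:]=0
m=cv2.morphologyEx(m,cv2.MORPH_OPEN,np.ones((5,5)))
c=max(cv2.findContours(m,0,1)[0],key=cv2.contourArea); r=cv2.minAreaRect(c);b=cv2.boxPoints(r); print("st",r,b.round(1).tolist())
P=plane(d,b,45.5,pose); print(P.round(1), P.mean(0), [np.linalg.norm(P[i]-P[i-1]) for i in range(4)])
big=cv2.resize(im[110:215,195:375],None,fx=4.4,fy=4.4,interpolation=cv2.INTER_CUBIC)[:,:,::-1]; cv2.imwrite("pics/w1z.png",big)
```

```text
or ((273.0, 163.0), (46.0, 60.0), 90.0) [[243.0, 140.0], [303.0, 140.0], [303.0, 186.0], [243.0, 186.0]]
[[504.2 143.6  38. ]
 [525.6 212.2  38. ]
 [579.4 196.5  38. ]
 [557.1 124.9  38. ]] [541.58076048 169.28801264  38.        ] [np.float64(56.05738070083476), np.float64(71.81946942833929), np.float64(56.02665927576895), np.float64(74.97474575152691)]
st ((224.61900329589844, 161.97525024414062), (87.53001403808594, 38.16947555541992), 87.70938873291016) [[203.8000030517578, 119.0], [241.89999389648438, 117.5], [245.39999389648438, 204.89999389648438], [207.3000030517578, 206.5]]
[[468.5 109.4  45.5]
 [480.  151.9  45.5]
 [579.5 121.2  45.5]
 [567.2  75.1  45.5]] [523.77070696 114.40631991  45.5       ] [np.float64(104.48537370652929), np.float64(43.98426226634473), np.float64(104.13187710606765), np.float64(47.737274198326105)]
```

View pics/w1z.png

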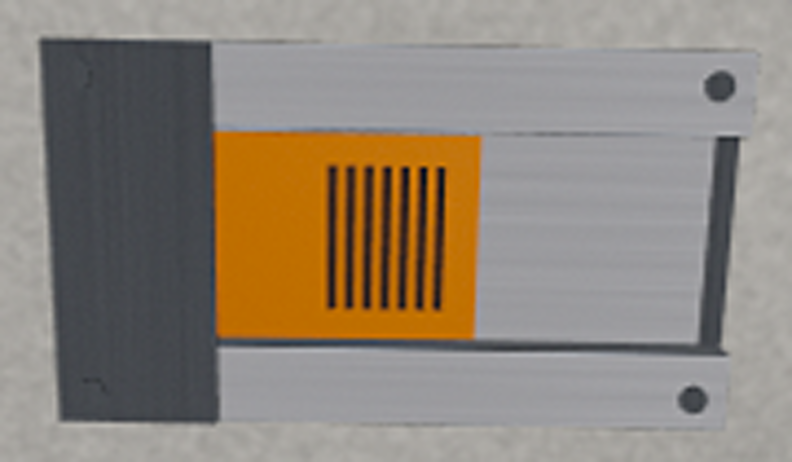

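Run:
```python
from h import *; import pickle
s,d=pickle.load(open("w1.pkl","rb")); pose=(s["ee_pos"],s["tool_rot"])
pts=[(41,38,-52,-95,45.5),(211,42,-52,-50,45.5),(218,423,52,-50,45.5),(61,421,52,-95,45.5),(758,52,-52,95,41.5),(724,428,52,95,41.5)]
W=[];J=[]
for u,v,x,y,z in pts:
    q=((u+.5)/4.4-.5+195,(v+.5)/4.4-.5+110); W.append(plane(d,[q],z,pose)[0]); J.append((x,y,0))
W=np.array(W);J=np.array(J,float);Wm=W.mean(0);Jm=J.mean(0);W0=W-Wm;W0[:,2]=0
r,res=R.align_vectors(W0,J-Jm); th=r.as_rotvec()[2]
o=(Wm-r.apply(Jm))[:2]; print("theta",th,np.degrees(th),"origin",o,"rss",res)
print((W[:,:2]-o-r.apply(J)[:,:2]).round(1))
f=lambda x,y:(r.apply([x,y,0])[:2]+o).round(2)
print("press",f(0,-10),"open",f(0,60),"nest",f(0,-26))
# check slot ribs
q=[((u+.5)/4.4-.5+195,(v+.5)/4.4-.5+110) for u,v in((387,238),(480,137),(474,338))]
for z in (35,38,41): print(z,[r.inv().apply(np.r_[p[:2]-o,0])[:2].round(1) for p in plane(d,q,z,pose)])
n,e=np.array(pose[1]),0
M=R.from_quat(np.roll(n,-1)).as_matrix(); print(M.round(4)); print("tool y yaw",np.degrees(np.arctan2(M[1,1],M[0,1])))
p=np.r_[f(0,-10),50]; print("press delta tool",M.T@(p-pose[0]))
```

```text
theta -0.3200198100659547 -18.335784477357425 origin [546.68513214 183.13864316] rss 1.236316827596536
[[ 0.3  0.5]
 [ 0.3 -0.1]
 [-0.3  0. ]
 [ 0.   0.5]
 [ 0.1 -0.7]
 [-0.4 -0.3]]
press [543.54 173.65] open [565.56 240.09] nest [538.51 158.46]
35 [array([-0., -3.]), array([-28.1,  22. ]), array([28. , 22.4])]
38 [array([-0.4, -3. ]), array([-28.3,  21.8]), array([27.4, 22.2])]
41 [array([-0.8, -3.1]), array([-28.4,  21.6]), array([26.8, 22. ])]
[[-9.547e-01  2.976e-01 -8.000e-04]
 [ 2.976e-01  9.547e-01  2.000e-04]
 [ 8.000e-04 -0.000e+00 -1.000e+00]]
tool y yaw 72.68557990609352
press delta tool [ 29.51246778  -6.69534013 168.78951653]
```

Emit:
step_arm(
  series="14.8 -0.4 0 0 0;14.7 -0.3 0 0 0;0 0 0 0.018 0;0 0 33 0 0;0 0 33 0 0;0 0 33 0 0;0 0 33 0 0;0 0 25 0 0;0 0 10 0 0;0 0 0 0 0;0 0 0 0 0",
)

```text
clock: 2.75
ee_pos: [546.2, 179.6, 53.0]
tool_rot: [0.0, 0.16, 0.987, 0.0]
ft_force: [0.1, 0.3, 0.5]
gripper_width: 0.6
```

Run:
```python
from workcell import monitor
from h import *
s=monitor.sense(); print(s["ee_pos"],s["tool_rot"],s["ft_force"],s["dq"])
M=R.from_quat(np.roll(s["tool_rot"],-1)).as_matrix();print(M.round(4))
th=-.32002; p=s["ee_pos"][:2]-[546.685,183.139]; print("in jig",np.array([[np.cos(th),np.sin(th)],[-np.sin(th),np.cos(th)]])@p)
```

```text
[546.17380906 179.55454798  53.02985323] [2.35181565e-04 1.59685363e-01 9.87167913e-01 2.01679934e-04] [0.14612529 0.33912718 0.52522422] [ 0.0010382  -0.02364607  0.00766236 -0.02338693 -0.00058619  0.00315189
 -0.0025864 ]
[[-9.490e-01  3.153e-01  5.000e-04]
 [ 3.153e-01  9.490e-01  3.000e-04]
 [-4.000e-04  5.000e-04 -1.000e+00]]
in jig [ 0.64237946 -3.56327954]
```

Emit:
step_arm(
  series="0.5 0 4 0 0;0 0 4 0 0;0 0 1 0 0;0 0 0 0 0;0 0 0 0 0;0 0 0 0 0",
)

```text
clock: 3.25
ee_pos: [545.5, 179.2, 43.5]
tool_rot: [0.0, 0.16, 0.987, 0.0]
ft_force: [0.1, -0.0, -0.4]
gripper_width: 0.2
```

Emit:
step_arm(
  series="0 0 0.7 0 0;0 0 0.7 0 0;0 0 0.6 0 0;0 0 0 0 0;0 0 0 0 0",
)

```text
clock: 3.67
ee_pos: [545.3, 179.1, 41.1]
tool_rot: [-0.0, 0.16, 0.987, 0.0]
ft_force: [0.2, 0.3, 0.3]
gripper_width: 0.5
```

Emit:
step_arm(
  series="0 0 0.5 0 0;0 0 0.5 0 0;0 0 0 0 0;0 0 0 0 0",
)

```text
clock: 4.0
ee_pos: [545.3, 179.1, 40.1]
tool_rot: [-0.0, 0.16, 0.987, 0.0]
ft_force: [0.2, 0.9, -0.2]
gripper_width: 0.5
```

Emit:
step_arm(
  series="0 0 0.5 0 0;0 0 0.5 0 0;0 0 0 0 0;0 0 0 0 0",
)

```text
clock: 4.33
ee_pos: [545.3, 179.1, 39.1]
tool_rot: [-0.0, 0.16, 0.987, 0.0]
ft_force: [-0.2, 0.6, 0.1]
gripper_width: 0.2
```

Emit:
step_arm(
  series="0 0 0.5 0 0;0 0 0.5 0 0;0 0 0 0 0;0 0 0 0 0",
)

```text
clock: 4.67
ee_pos: [545.3, 179.2, 38.1]
tool_rot: [-0.0, 0.16, 0.987, 0.0]
ft_force: [-0.2, -0.2, -0.7]
gripper_width: 0.4
```

Emit:
step_arm(
  series="0 0 0.5 0 0;0 0 0.5 0 0;0 0 0 0 0;0 0 0 0 0",
)

```text
clock: 5.0
ee_pos: [545.3, 179.1, 37.1]
tool_rot: [-0.0, 0.16, 0.987, 0.0]
ft_force: [-0.0, -0.3, 0.5]
gripper_width: 0.5
```

Emit:
step_arm(
  series="0 0 0.5 0 0;0 0 0.5 0 0;0 0 0 0 0;0 0 0 0 0",
)

```text
clock: 5.33
ee_pos: [545.3, 179.1, 36.1]
tool_rot: [-0.0, 0.16, 0.987, 0.0]
ft_force: [-0.8, 0.1, 0.1]
gripper_width: 0.5
```

Emit:
step_arm(
  series="0 0 0.5 0 0;0 0 0.5 0 0;0 0 0 0 0;0 0 0 0 0",
)

```text
clock: 5.67
ee_pos: [545.3, 179.2, 35.1]
tool_rot: [-0.0, 0.16, 0.987, 0.0]
ft_force: [0.0, -0.6, 0.3]
gripper_width: 0.7
```

Emit:
step_arm(
  series="0 0 0.4 0 0;0 0 0.4 0 0;0 0 0 0 0;0 0 0 0 0",
)

```text
clock: 6.0
ee_pos: [545.3, 179.1, 34.3]
tool_rot: [-0.0, 0.16, 0.987, 0.0]
ft_force: [-0.0, 0.3, -0.4]
gripper_width: 0.3
```

Emit:
step_arm(
  series="0 0 0.4 0 0;0 0 0.3 0 0;0 0 0 0 0;0 0 0 0 0",
)

```text
clock: 6.33
ee_pos: [545.3, 179.1, 33.6]
tool_rot: [-0.0, 0.16, 0.987, 0.0]
ft_force: [-0.4, 0.3, -0.0]
gripper_width: 0.3
```

Run:
```python
from workcell import monitor, vision
import cv2
d=vision.snapshot("side"); cv2.imwrite("pics/s2.png",cv2.resize(d["img"][100:240,200:340,::-1],None,fx=4,fy=4,interpolation=cv2.INTER_CUBIC))
d=vision.snapshot("wrist"); cv2.imwrite("pics/w2.png",d["img"][:,:,::-1])
print(monitor.sense()["ft_force"])
```

```text
[-0.21737244 -0.07649446  0.59292346]
```

View pics/s2.png

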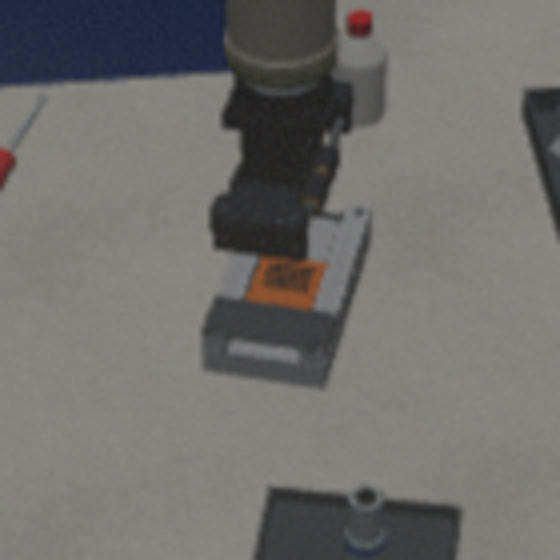

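View pics/w2.png

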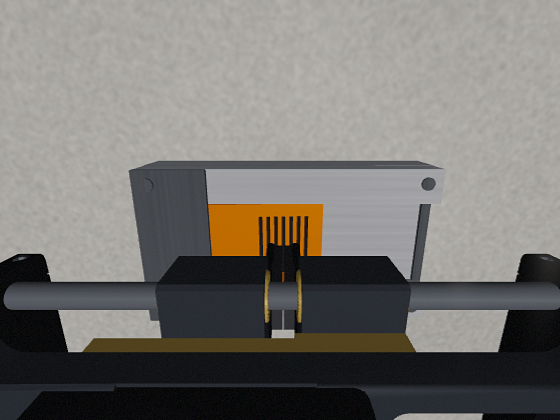

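Run:
```python
from workcell import monitor, vision
from h import *
s=monitor.sense(); d=vision.snapshot("wrist"); pose=(s["ee_pos"],s["tool_rot"])
im=d["img"]; cv2.imwrite("pics/w3z.png",cv2.resize(im[155:275,190:340,::-1],None,fx=5,fy=5,interpolation=cv2.INTER_CUBIC))
ds=vision.snapshot("side"); print("tip in side crop",(px(ds,s["ee_pos"])-[200,100])*4, s["ee_pos"], "tip wrist",px(d,s["ee_pos"],pose))
th=-.32002; J=lambda p:(np.array([[np.cos(th),np.sin(th)],[-np.sin(th),np.cos(th)]])@(p[:2]-[546.685,183.139])).round(1)
for z in (28,30,32,34,36,38): print(z,[J(p) for p in plane(d,[(322.5,204.5),(322.5,250),(284,217)],z,pose)])
print([J(p) for p in plane(d,[(206,169),(131,170)],45.5,pose)])
```

```text
tip in side crop [[288.66181807 276.58519742]] [545.33779568 179.13611117  33.65140612] tip wrist [[282.09813582 243.23739164]]
28 [array([-25.6,  22.9]), array([ 7.5, 24.1]), array([-16.9,  -2.9])]
30 [array([-26.2,  22.7]), array([ 6.6, 23.8]), array([-17.5,  -2.9])]
32 [array([-26.7,  22.4]), array([ 5.7, 23.6]), array([-18.1,  -2.9])]
34 [array([-27.2,  22.1]), array([ 4.8, 23.3]), array([-18.8,  -2.9])]
36 [array([-27.8,  21.9]), array([ 4., 23.]), array([-19.4,  -2.9])]
38 [array([-28.3,  21.6]), array([ 3.1, 22.7]), array([-20. ,  -2.9])]
[array([-52.2, -49. ]), array([-51.7, -93.4])]
```

View pics/w3z.png

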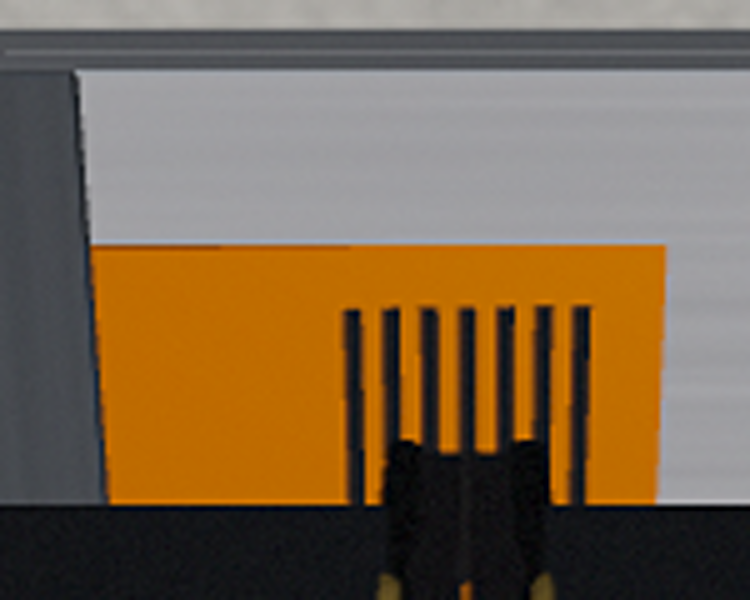

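Emit:
step_arm(
  series="0 0 0.3 0 0;0 0 0.3 0 0;0 0 0 0 0;0 0 0 0 0",
)

```text
clock: 6.87
ee_pos: [545.3, 179.1, 33.0]
tool_rot: [-0.0, 0.16, 0.987, 0.0]
ft_force: [-0.2, -0.2, -0.7]
gripper_width: 0.6
```

Emit:
step_arm(
  series="0 0 0.3 0 0;0 0 0.3 0 0;0 0 0 0 0;0 0 0 0 0",
)

```text
clock: 7.2
ee_pos: [545.3, 179.1, 32.4]
tool_rot: [-0.0, 0.16, 0.987, 0.0]
ft_force: [0.2, 0.8, -0.4]
gripper_width: 0.6
```

Emit:
step_arm(
  series="0 0 0.3 0 0;0 0 0.3 0 0;0 0 0 0 0;0 0 0 0 0",
)

```text
clock: 7.53
ee_pos: [545.3, 179.2, 31.8]
tool_rot: [-0.0, 0.16, 0.987, 0.0]
ft_force: [0.5, 0.4, -0.0]
gripper_width: 0.4
```

Emit:
step_arm(
  series="0 0 0.3 0 0;0 0 0.3 0 0;0 0 0 0 0;0 0 0 0 0",
)

```text
clock: 7.87
ee_pos: [545.3, 179.1, 31.2]
tool_rot: [-0.0, 0.16, 0.987, 0.0]
ft_force: [0.1, -0.4, 0.8]
gripper_width: 0.7
```

Emit:
step_arm(
  series="0 0 0.3 0 0;0 0 0.3 0 0;0 0 0 0 0;0 0 0 0 0",
)

```text
clock: 8.2
ee_pos: [545.3, 179.1, 30.6]
tool_rot: [-0.0, 0.16, 0.987, 0.0]
ft_force: [0.8, 0.1, -0.5]
gripper_width: 0.9
```

Run:
```python
from workcell import monitor, vision
from h import *
s=monitor.sense(); print(s); d=vision.snapshot("wrist"); 
im=d["img"]; cv2.imwrite("pics/w4z.png",cv2.resize(im[155:275,190:340,::-1],None,fx=5,fy=5,interpolation=cv2.INTER_CUBIC))
```

```text
{'clock': 8.2, 'joint_positions': array([-0.66656808,  0.37772706,  0.32377083,  1.79435512, -0.14072288,
        0.99202825,  0.96208415]), 'dq': array([ 5.28242740e-04, -2.71033920e-04,  3.75247318e-04,  7.35647443e-04,
        9.08995480e-05, -7.48777146e-04,  1.09511678e-03]), 'joint_torque': array([-1.89407724e-04, -5.64416277e+01,  5.51300302e+00, -3.30663264e+01,
        1.15257259e-03,  8.19386495e-02,  1.05875530e-03]), 'ee_pos': array([545.33116303, 179.12839081,  30.60559169]), 'tool_rot': array([-3.06681456e-05,  1.60225424e-01,  9.87080448e-01,  2.97967239e-05]), 'ft_force': array([ 0.82263378,  0.0630436 , -0.47289589]), 'torque': array([-0.03295759,  0.02395374,  0.03350092]), 'gripper_width': 0.9055964649042009}
```

View pics/w4z.png

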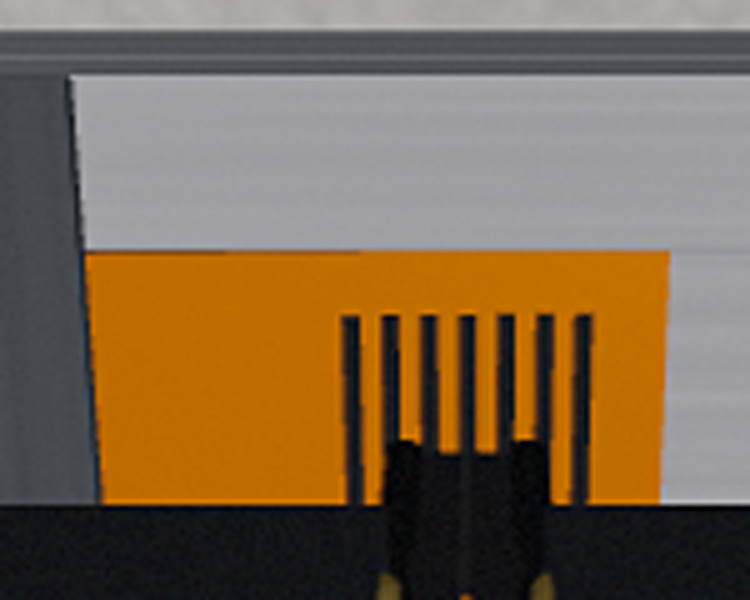

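Run:
```python
from workcell import monitor, vision
from h import *; import pickle
s,d=pickle.load(open("w1.pkl","rb")); p1=(s["ee_pos"],s["tool_rot"])
s2=monitor.sense(); p2=(s2["ee_pos"],s2["tool_rot"])
a=lambda u,v:((u+.5)/4.4-.5+195,(v+.5)/4.4-.5+110)
b=lambda u,v:((u+.5)/5-.5+190,(v+.5)/5-.5+155)
def tri(q1,q2):
    o1,v1=ray(d,[q1],p1);o2,v2=ray(d,[q2],p2);v1=v1[0]/np.linalg.norm(v1);v2=v2[0]/np.linalg.norm(v2)
    t=np.linalg.lstsq(np.c_[v1,-v2],o2-o1,rcond=None)[0]; x,y=o1+t[0]*v1,o2+t[1]*v2
    return ((x+y)/2).round(1),np.linalg.norm(x-y).round(2)
for n,q,w in(("strip corner",(211,42),(68,75)),("orange corner",(481,137),(669,252)),("rib1 top",(331,166),(351,317)),("rib7 top",(441,167),(583,316)),("strip/orange",(214,131),(85,252))):
    print(n,tri(a(*q),b(*w)))
```

```text
strip corner (array([481.6, 151.6,  42.9]), np.float64(0.35))
orange corner (array([527. , 213. ,  35.4]), np.float64(0.13))
rib1 top (array([522.2, 171.6,  35.7]), np.float64(0.33))
rib7 top (array([531.3, 200.2,  36.5]), np.float64(0.2))
strip/orange (array([503.3, 143.9,  38.5]), np.float64(0.92))
```

Run:
```python
from workcell import monitor, vision
from h import *
s=monitor.sense();ds=vision.snapshot("side")
im=ds["img"][:,:,::-1].copy()
W=R.from_quat(np.roll(s["tool_rot"],-1)).as_matrix()
for h in (0,19,70): print(h,(px(ds,s["ee_pos"]+W@[0,0,-h])-[235,110])*8)
im=np.clip(im.astype(float)*1.8,0,255).astype(np.uint8)
cv2.imwrite("pics/s3.png",cv2.resize(im[110:185,235:315],None,fx=8,fy=8,interpolation=cv2.INTER_CUBIC))
```

```text
0 [[297.49506205 478.51389197]]
19 [[296.66367166 444.77567439]]
70 [[294.35455874 351.07077333]]
```

View pics/s3.png

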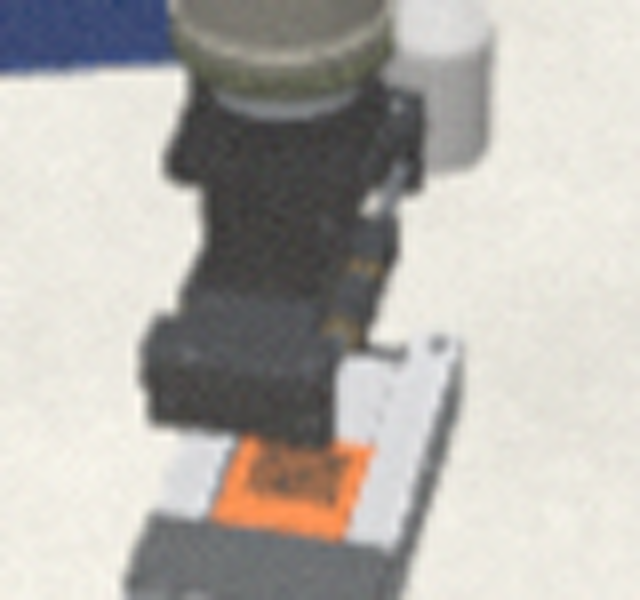

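Emit:
step_arm(
  series="0 0 0.5 0 0;0 0 0.5 0 0;0 0 0.5 0 0;0 0 0 0 0;0 0 0 0 0",
)

```text
clock: 8.72
ee_pos: [545.3, 179.1, 29.1]
tool_rot: [-0.0, 0.16, 0.987, 0.0]
ft_force: [-0.2, 0.2, -0.0]
gripper_width: 0.4
```

Emit:
step_arm(
  series="0 0 0.5 0 0;0 0 0.5 0 0;0 0 0 0 0;0 0 0 0 0",
)

```text
clock: 9.05
ee_pos: [545.3, 179.1, 28.1]
tool_rot: [-0.0, 0.16, 0.987, 0.0]
ft_force: [-0.7, -0.1, 0.2]
gripper_width: 0.4
```

Run:
```python
from workcell import monitor, vision
from h import *
d=vision.snapshot("wrist"); print(monitor.sense()["ft_force"])
im=np.clip(d["img"][:,:,::-1].astype(float)*2.5,0,255).astype(np.uint8)
cv2.imwrite("pics/w5z.png",cv2.resize(im[200:350,190:380],None,fx=4,fy=4,interpolation=cv2.INTER_CUBIC))
```

```text
[ 0.13889951 -0.16148707  1.08131077]
```

View pics/w5z.png

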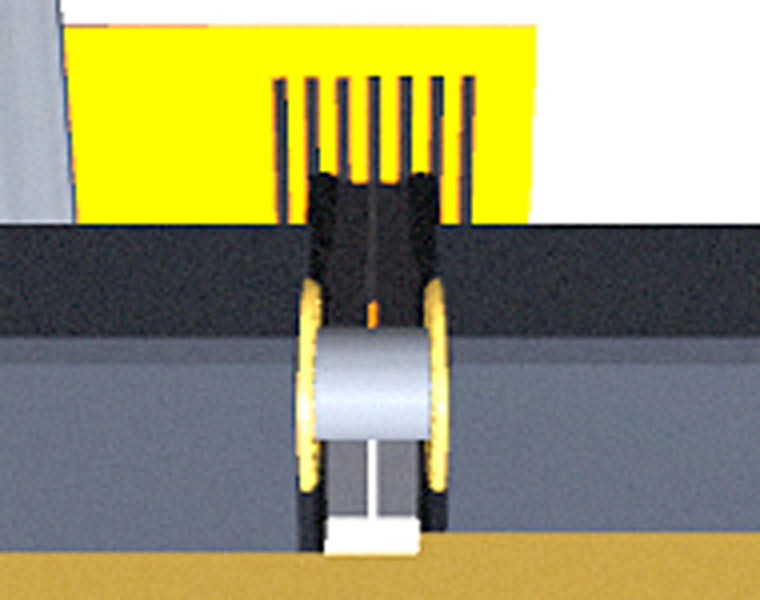

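Emit:
step_arm(
  series="0 0 0.5 0 0;0 0 0.5 0 0;0 0 0 0 0;0 0 0 0 0",
)

```text
clock: 9.43
ee_pos: [545.3, 179.1, 27.1]
tool_rot: [-0.0, 0.16, 0.987, 0.0]
ft_force: [1.0, 0.6, -0.3]
gripper_width: 0.6
```

Emit:
step_arm(
  series="0 0 0.5 0 0;0 0 0.5 0 0;0 0 0 0 0;0 0 0 0 0",
)

```text
clock: 9.77
ee_pos: [545.3, 179.1, 26.1]
tool_rot: [-0.0, 0.16, 0.987, 0.0]
ft_force: [-0.6, -0.1, -0.1]
gripper_width: 0.1
```

Emit:
step_arm(
  series="0 0 0.5 0 0;0 0 0.5 0 0;0 0 0 0 0;0 0 0 0 0",
)

```text
clock: 10.1
ee_pos: [545.3, 179.1, 25.1]
tool_rot: [-0.0, 0.16, 0.987, 0.0]
ft_force: [0.1, -0.1, 1.4]
gripper_width: 0.3
```

Emit:
step_arm(
  series="0 0 0.3 0 0;0 0 0 0 0;0 0 0 0 0",
)

```text
clock: 10.35
ee_pos: [545.3, 179.1, 24.8]
tool_rot: [-0.0, 0.16, 0.987, 0.0]
ft_force: [0.3, -0.1, 0.1]
gripper_width: 0.5
```

Emit:
step_arm(
  series="0 0 0.3 0 0;0 0 0 0 0;0 0 0 0 0",
)

```text
clock: 10.6
ee_pos: [545.3, 179.1, 24.5]
tool_rot: [0.0, 0.16, 0.987, 0.0]
ft_force: [0.7, 0.0, 0.8]
gripper_width: 0.5
```

Emit:
step_arm(
  series="0 0 0.5 0 0;0 0 0.5 0 0;0 0 0 0 0;0 0 0 0 0",
)

```text
clock: 10.93
ee_pos: [545.3, 179.1, 23.5]
tool_rot: [-0.0, 0.16, 0.987, 0.0]
ft_force: [0.2, 0.4, -0.3]
gripper_width: 0.7
```

Emit:
step_arm(
  series="0 0 0.5 0 0;0 0 0.5 0 0;0 0 0 0 0;0 0 0 0 0",
)

```text
clock: 11.27
ee_pos: [545.3, 179.1, 22.5]
tool_rot: [-0.0, 0.16, 0.987, 0.0]
ft_force: [-0.2, 0.2, -0.5]
gripper_width: 0.3
```

Emit:
step_arm(
  series="0 0 0.5 0 0;0 0 0.5 0 0;0 0 0 0 0;0 0 0 0 0",
)

```text
clock: 11.6
ee_pos: [545.3, 179.1, 21.5]
tool_rot: [-0.0, 0.16, 0.987, 0.0]
ft_force: [-0.6, 0.1, -0.5]
gripper_width: 0.5
```

Emit:
step_arm(
  series="0 0 0.5 0 0;0 0 0.5 0 0;0 0 0 0 0;0 0 0 0 0",
)

```text
clock: 11.93
ee_pos: [545.3, 179.1, 20.5]
tool_rot: [-0.0, 0.16, 0.987, 0.0]
ft_force: [-0.3, -0.9, 0.2]
gripper_width: 1.1
```

Emit:
step_arm(
  series="0 0 0.5 0 0;0 0 0.5 0 0;0 0 0 0 0;0 0 0 0 0",
)

```text
clock: 12.27
ee_pos: [545.3, 179.1, 19.5]
tool_rot: [-0.0, 0.16, 0.987, 0.0]
ft_force: [-0.4, 0.2, -0.3]
gripper_width: 0.3
```

Emit:
step_arm(
  series="0 0 0.5 0 0;0 0 0.5 0 0;0 0 0 0 0;0 0 0 0 0",
)

```text
clock: 12.6
ee_pos: [545.3, 179.1, 18.5]
tool_rot: [-0.0, 0.16, 0.987, 0.0]
ft_force: [0.2, -0.5, -0.0]
gripper_width: 0.2
```

Emit:
step_arm(
  series="0 0 0.5 0 0;0 0 0.5 0 0;0 0 0 0 0;0 0 0 0 0",
)

```text
clock: 12.93
ee_pos: [545.3, 179.1, 17.5]
tool_rot: [-0.0, 0.16, 0.987, 0.0]
ft_force: [0.2, -0.0, -0.3]
gripper_width: 0.4
```

Emit:
step_arm(
  series="0 0 0.5 0 0;0 0 0.5 0 0;0 0 0 0 0;0 0 0 0 0",
)

```text
clock: 13.27
ee_pos: [545.3, 179.2, 16.5]
tool_rot: [-0.0, 0.16, 0.987, 0.0]
ft_force: [0.4, 0.4, 0.3]
gripper_width: 0.8
```

Run:
```python
from workcell import monitor, vision
from h import *
d=vision.snapshot("wrist"); print(monitor.sense()["ft_force"])
im=np.clip(d["img"][:,:,::-1].astype(float)*2.,0,255).astype(np.uint8)
cv2.imwrite("pics/w6z.png",cv2.resize(im[200:350,190:380],None,fx=4,fy=4,interpolation=cv2.INTER_CUBIC))
ds=vision.snapshot("side")
im=np.clip(ds["img"][:,:,::-1].astype(float)*1.8,0,255).astype(np.uint8)
cv2.imwrite("pics/s6.png",cv2.resize(im[110:185,235:315],None,fx=8,fy=8,interpolation=cv2.INTER_CUBIC))
```

```text
[-0.42620039  0.00316613  0.67035117]
```

View pics/w6z.png

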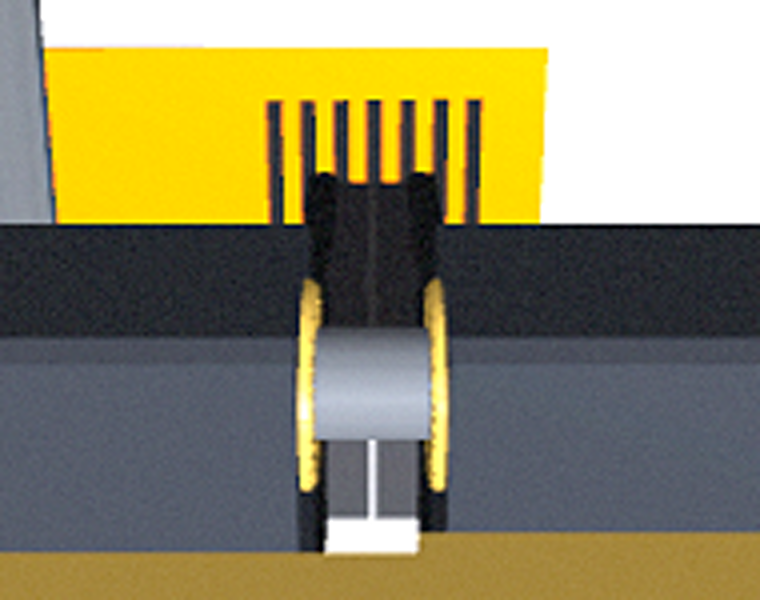

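View pics/s6.png

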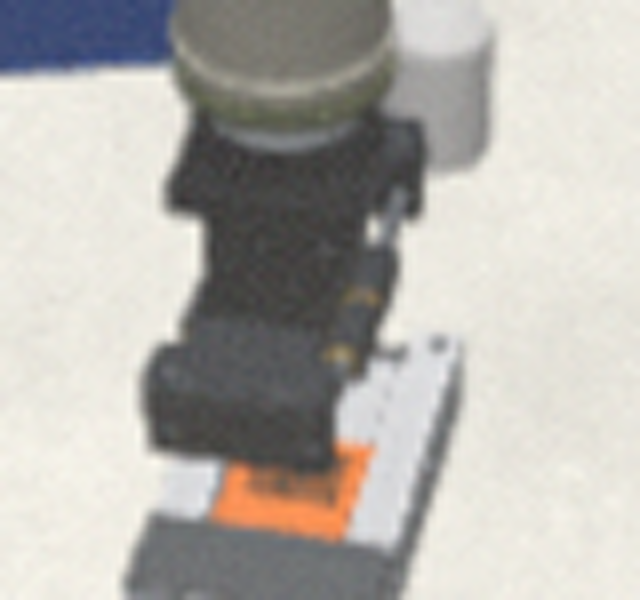

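Emit:
step_arm(
  series="0 0 0.5 0 0;0 0 0.5 0 0;0 0 0 0 0;0 0 0 0 0",
)

```text
clock: 13.7
ee_pos: [545.3, 179.1, 15.5]
tool_rot: [-0.0, 0.16, 0.987, 0.0]
ft_force: [0.4, -0.4, 0.1]
gripper_width: 0.3
```

Emit:
step_arm(
  series="0 0 0.5 0 0;0 0 0.5 0 0;0 0 0 0 0;0 0 0 0 0",
)

```text
clock: 14.03
ee_pos: [545.3, 179.2, 14.5]
tool_rot: [-0.0, 0.16, 0.987, 0.0]
ft_force: [0.4, 0.4, -0.1]
gripper_width: 0.5
```

Emit:
step_arm(
  series="0 0 0.5 0 0;0 0 0.4 0 0;0 0 0 0 0;0 0 0 0 0",
)

```text
clock: 14.37
ee_pos: [545.3, 179.2, 13.6]
tool_rot: [-0.0, 0.16, 0.987, 0.0]
ft_force: [0.2, 0.0, 0.3]
gripper_width: 0.7
```

Emit:
step_arm(
  series="0 0 0.5 0 0;0 0 0.4 0 0;0 0 0 0 0;0 0 0 0 0",
)

```text
clock: 14.7
ee_pos: [545.3, 179.2, 12.7]
tool_rot: [-0.0, 0.16, 0.987, 0.0]
ft_force: [-0.7, -0.4, -0.0]
gripper_width: 0.7
```

Emit:
step_arm(
  series="0 0 0.5 0 0;0 0 0.4 0 0;0 0 0 0 0;0 0 0 0 0",
)

```text
clock: 15.03
ee_pos: [545.3, 179.1, 11.8]
tool_rot: [-0.0, 0.16, 0.987, 0.0]
ft_force: [-0.2, 0.2, 0.3]
gripper_width: 0.3
```

Emit:
step_arm(
  series="0 0 0.5 0 0;0 0 0.4 0 0;0 0 0 0 0;0 0 0 0 0",
)

```text
clock: 15.37
ee_pos: [545.3, 179.1, 10.9]
tool_rot: [-0.0, 0.16, 0.987, 0.0]
ft_force: [-0.4, 0.3, 0.2]
gripper_width: 0.7
```

Emit:
step_arm(
  series="0 0 0.4 0 0;0 0 0.4 0 0;0 0 0 0 0;0 0 0 0 0",
)

```text
clock: 15.7
ee_pos: [545.3, 179.1, 10.1]
tool_rot: [-0.0, 0.16, 0.987, 0.0]
ft_force: [-0.6, -0.0, -0.1]
gripper_width: 0.5
```

Emit:
step_arm(
  series="0 0 0.4 0 0;0 0 0.4 0 0;0 0 0 0 0;0 0 0 0 0",
)

```text
clock: 16.03
ee_pos: [545.3, 179.1, 9.3]
tool_rot: [-0.0, 0.16, 0.987, 0.0]
ft_force: [-0.2, -0.0, 0.2]
gripper_width: 0.2
```

Run:
```python
from workcell import monitor, vision
from h import *
s=monitor.sense();d=vision.snapshot("wrist"); print(s["ft_force"],s["joint_torque"])
im=np.clip(d["img"][:,:,::-1].astype(float)*2.,0,255).astype(np.uint8)
cv2.imwrite("pics/w7.png",im)
```

```text
[-0.23248342 -0.00844595  0.20296476] [-7.66871017e-04 -5.74441016e+01  5.80125913e+00 -3.20916545e+01
  1.00169691e-03  8.08351999e-02  1.34646478e-03]
```

View pics/w7.png

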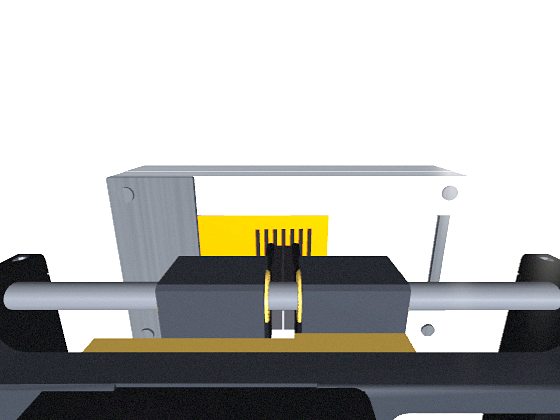

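Emit:
step_arm(
  series="0 0 0.3 0 0;0 0 0.3 0 0;0 0 0 0 0;0 0 0 0 0",
)

```text
clock: 16.42
ee_pos: [545.3, 179.2, 8.7]
tool_rot: [-0.0, 0.16, 0.987, 0.0]
ft_force: [-0.4, -0.8, 0.1]
gripper_width: 0.4
```

Emit:
step_arm(
  series="0 0 0.3 0 0;0 0 0.3 0 0;0 0 0 0 0;0 0 0 0 0",
)

```text
clock: 16.75
ee_pos: [545.3, 179.1, 8.1]
tool_rot: [-0.0, 0.16, 0.987, 0.0]
ft_force: [-0.2, 0.2, 0.2]
gripper_width: 1.0
```

Emit:
step_arm(
  series="0 0 0.4 0 0;0 0 0.4 0 0;0 0 0 0 0;0 0 0 0 0",
)

```text
clock: 17.08
ee_pos: [545.4, 179.1, 7.5]
tool_rot: [0.0, 0.16, 0.987, 0.0]
ft_force: [-0.5, -0.3, 1.7]
gripper_width: 0.4
```

Emit:
step_arm(
  series="0 0 0.4 0 0;0 0 0.4 0 0;0 0 0 0 0;0 0 0 0 0",
)

```text
clock: 17.42
ee_pos: [545.5, 179.2, 6.7]
tool_rot: [0.0, 0.16, 0.987, 0.0]
ft_force: [-0.8, 0.0, 3.7]
gripper_width: 0.8
```

Emit:
step_arm(
  series="0 0 0.5 0 0;0 0 0.4 0 0;0 0 0 0 0;0 0 0 0 0",
)

```text
clock: 17.75
ee_pos: [545.6, 179.2, 6.0]
tool_rot: [0.0, 0.16, 0.987, 0.0]
ft_force: [-1.2, -2.1, 7.4]
gripper_width: 0.7
```

Emit:
step_arm(
  series="0 0 0.5 0 0;0 0 0.4 0 0;0 0 0 0 0;0 0 0 0 0",
)

```text
clock: 18.08
ee_pos: [545.6, 179.1, 5.3]
tool_rot: [0.0, 0.16, 0.987, 0.0]
ft_force: [-2.5, -1.6, 10.1]
gripper_width: 0.6
```

Emit:
step_arm(
  series="0 0 0.4 0 0;0 0 0.1 0 0;0 1 0 0 0;0 1 0 0 0;0 1 0 0 0;0 1 0 0 0;0 0 0 0 0",
)

```text
clock: 18.67
ee_pos: [546.7, 182.1, 4.8]
tool_rot: [-0.0, 0.161, 0.987, -0.0]
ft_force: [-3.6, -3.7, 10.6]
gripper_width: 0.1
```

Emit:
step_arm(
  series="0 0 0.3 0 0;0 1 0.1 0 0;0 1 0.1 0 0;0 1 0 0 0;0 1 0 0 0;0 1 0 0 0;0 0 0 0 0",
)

```text
clock: 19.25
ee_pos: [548.3, 186.9, 4.3]
tool_rot: [-0.0, 0.16, 0.987, -0.0]
ft_force: [-3.9, -3.4, 10.8]
gripper_width: 0.5
```

Run:
```python
from workcell import monitor, vision
from h import *
s=monitor.sense();d=vision.snapshot("wrist"); print(s["ee_pos"],s["ft_force"],monitor.sense()["ft_force"])
cv2.imwrite("pics/w8.png",d["img"][:,:,::-1])
```

```text
[548.29444067 186.91205518   4.26744729] [-3.88004958 -3.38514834 10.8133023 ] [-3.73765532 -3.55011308 10.83059266]
```

View pics/w8.png

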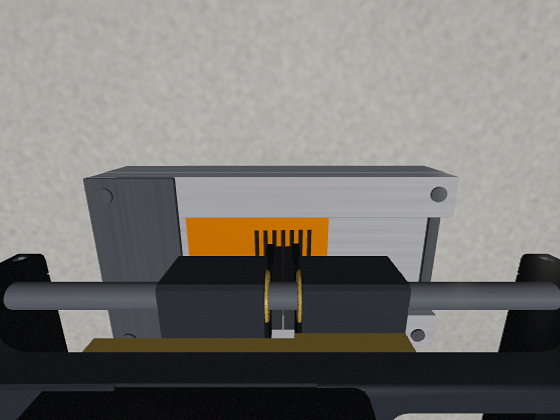

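Emit:
step_arm(
  series="0 1 0.3 0 0;0 1 0.07 0 0;0 1 0.07 0 0;0 1 0.07 0 0;0 1 0.07 0 0;0 1 0.07 0 0;0 1 0.07 0 0;0 1 0.07 0 0;0 0 0 0 0",
)

```text
clock: 20.05
ee_pos: [550.9, 194.5, 3.5]
tool_rot: [-0.0, 0.16, 0.987, -0.0]
ft_force: [-3.7, -4.2, 11.8]
gripper_width: 0.4
```

Emit:
step_arm(
  series="0 1 0.15 0 0;0 1 0.07 0 0;0 1 0.07 0 0;0 1 0.07 0 0;0 1 0.07 0 0;0 1 0.07 0 0;0 1 0.07 0 0;0 1 0.07 0 0;0 0 0 0 0",
)

```text
clock: 20.8
ee_pos: [553.4, 202.1, 2.9]
tool_rot: [-0.0, 0.161, 0.987, -0.0]
ft_force: [-3.6, -3.3, 10.4]
gripper_width: 0.3
```

Emit:
step_arm(
  series="0 1 0.35 0 0;0 1 0.08 0 0;0 1 0.08 0 0;0 1 0.08 0 0;0 1 0.08 0 0;0 1 0.08 0 0;0 1 0.08 0 0;0 1 0.08 0 0;0 0 0 0 0",
)

```text
clock: 21.55
ee_pos: [556.0, 209.7, 2.0]
tool_rot: [0.0, 0.16, 0.987, -0.0]
ft_force: [-3.3, -3.6, 10.8]
gripper_width: 0.5
```

Emit:
step_arm(
  series="0 1 0.35 0 0;0 1 0.09 0 0;0 1 0.09 0 0;0 1 0.09 0 0;0 1 0.09 0 0;0 1 0.09 0 0;0 1 0.09 0 0;0 1 0.09 0 0;0 0 0 0 0",
)

```text
clock: 22.3
ee_pos: [558.6, 217.4, 1.1]
tool_rot: [0.0, 0.16, 0.987, -0.0]
ft_force: [-2.7, -3.7, 10.9]
gripper_width: 0.5
```

Run:
```python
from workcell import monitor, vision
from h import *
s=monitor.sense();d=vision.snapshot("wrist"); print(s["ee_pos"],s["ft_force"],monitor.sense()["ft_force"])
cv2.imwrite("pics/w9.png",d["img"][:,:,::-1])
```

```text
[558.59758624 217.35465736   1.10690105] [-2.65457641 -3.69100636 10.93733999] [-2.75582444 -3.02422427 11.65186876]
```

View pics/w9.png

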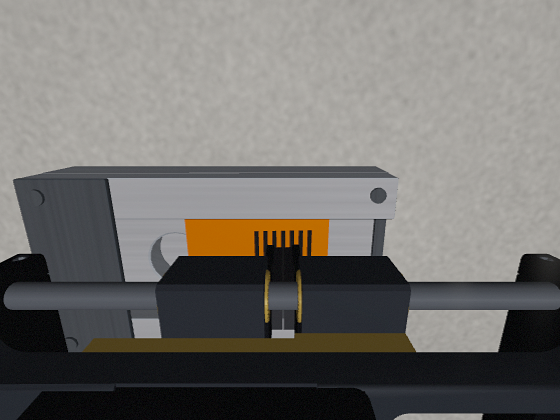

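Emit:
step_arm(
  series="0 1 0.3 0 0;0 1 0.09 0 0;0 1 0.09 0 0;0 1 0.09 0 0;0 1 0.09 0 0;0 1 0.09 0 0;0 1 0.09 0 0;0 1 0.09 0 0;0 0 0 0 0",
)

```text
clock: 23.1
ee_pos: [561.2, 224.9, 0.2]
tool_rot: [0.0, 0.161, 0.987, -0.0]
ft_force: [-3.3, -3.5, 12.0]
gripper_width: 0.6
```

Emit:
step_arm(
  series="0 1 0.15 0 0;0 1 0.09 0 0;0 1 0.09 0 0;0 1 0.09 0 0;0 1 0.09 0 0;0 1 0.09 0 0;0 0 0 0 0",
)

```text
clock: 23.68
ee_pos: [563.1, 230.6, -0.4]
tool_rot: [0.0, 0.16, 0.987, -0.0]
ft_force: [-3.3, -3.5, 11.4]
gripper_width: 0.6
```

Emit:
step_arm(
  series="0 1 0.15 0 0;0 1 0.08 0 0;0 1 0.08 0 0;0 1 0.08 0 0;0 1 0.08 0 0;0 0 0 0 0",
)

```text
clock: 24.18
ee_pos: [564.7, 235.3, -0.8]
tool_rot: [0.0, 0.161, 0.987, -0.0]
ft_force: [-3.5, -4.2, 12.1]
gripper_width: 0.5
```

Emit:
step_arm(
  series="0 1 0.08 0 0;0 1 0.08 0 0;0 0 0 0 0",
)

```text
clock: 24.43
ee_pos: [565.4, 236.6, -0.9]
tool_rot: [0.0, 0.161, 0.987, -0.001]
ft_force: [-4.1, -4.9, 13.8]
gripper_width: 0.6
```

Emit:
step_arm(
  series="0 0 -1 0 0;0 0 -3 0 0;0 0 -20 0 0.3;0 0 -40 0 0.7;0 0 -40 0 0.7;0 0 -40 0 0.7;0 0 0 0 0.7",
)

```text
clock: 25.02
ee_pos: [568.7, 239.4, 150.5]
tool_rot: [0.004, 0.16, 0.987, 0.004]
ft_force: [0.4, 0.2, 0.4]
gripper_width: 26.0
```

Run:
```python
from workcell import monitor, vision
from h import *; import pickle
s=monitor.sense();d=vision.snapshot("wrist"); print(s["clock"],s["ee_pos"],s["tool_rot"],s["ft_force"],s["gripper_width"])
pickle.dump((s,d),open("w10.pkl","wb"))
cv2.imwrite("pics/w10.png",d["img"][:,:,::-1])
```

```text
25.0167 [568.65785888 239.39433799 150.49171135] [0.00443508 0.16040085 0.9870353  0.00363501] [0.40329494 0.21833521 0.37734421] 26.01931179322895
```

View pics/w10.png

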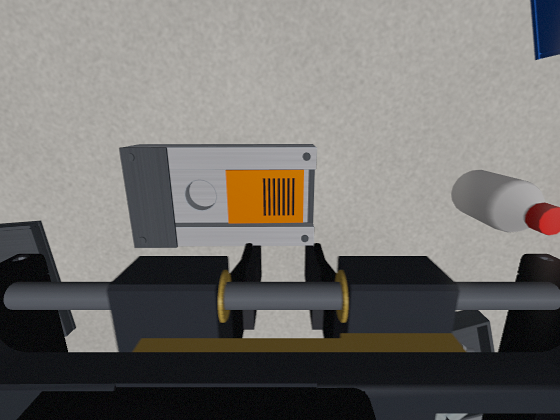

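Run:
```python
from h import *; import pickle
s,d=pickle.load(open("w10.pkl","rb")); pose=(s["ee_pos"],s["tool_rot"]); im=d["img"]
th=-.32002; J=lambda p:(np.array([[np.cos(th),np.sin(th)],[-np.sin(th),np.cos(th)]])@(p[:2]-[546.685,183.139])).round(1)
m=cv2.inRange(cv2.cvtColor(im,cv2.COLOR_RGB2HSV),(8,150,100),(22,255,255)); m[240:]=0
c=max(cv2.findContours(m,0,1)[0],key=cv2.contourArea); x,y,w,h=cv2.boundingRect(c); print(x,y,w,h)
print([J(p) for p in plane(d,[(x+w,y+5),(x,y+5)],33,pose)])
print("strip",[J(p) for p in plane(d,[(166,147),(121,147)],45.5,pose)],"nest",[J(p) for p in plane(d,[(201.5,194)],26,pose)])
big=cv2.resize(im[135:255,115:325,::-1],None,fx=3.8,fy=3.8,interpolation=cv2.INTER_CUBIC); cv2.imwrite("pics/w10z.png",big)
```

```text
226 170 78 54
[array([-22.5,  83.6]), array([-22.8,   3.8])]
strip [array([-52.2, -49.6]), array([-52.3, -92.3])] nest [array([ -1.3, -24.7])]
```

View pics/w10z.png

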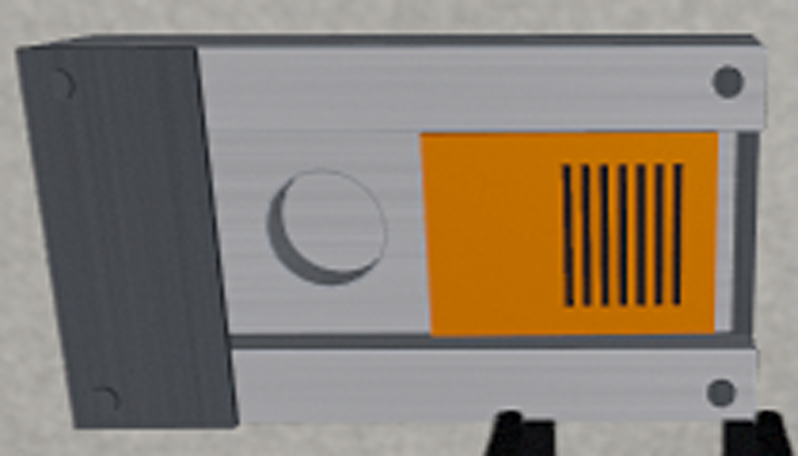

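The shutter is about 67 mm open (its front edge is at jig y ≈ 83.6) and the nest bore is visible at (201,194). Next is the fitting.

The fingertips really end about 29 mm short of the reported TCP. The first touch came at a reading of z ≈ 7, but the face lies near 36.

Emit:
step_arm(
  series="-14.6 -32.2 0 0 0.6;-14.6 -32.2 0 0 0.6;-14.6 -32.2 0 0 0.6;-14.6 -32.2 0 0 0.6;-14.6 -32.2 0 0 0.6;-14.6 -32.2 0 0 0.6;-14.6 -32.2 0 0 0.6;-14.6 -32.2 0 0 0.6;-14.6 -32.2 0 0 0.6;-14.6 -32.2 0 0 0.6;0 0 0 0 0.6;0 0 0 0 0.6;0 0 0 0 0.6",
)

```text
clock: 26.15
ee_pos: [601.2, -112.9, 141.1]
tool_rot: [-0.001, 0.16, 0.987, 0.0]
ft_force: [-0.3, -0.3, -0.4]
gripper_width: 52.2
```

Run:
```python
from workcell import monitor, vision
from h import *; import pickle
s=monitor.sense();d=vision.snapshot("wrist"); print(s["clock"],s["ee_pos"],s["tool_rot"],s["joint_positions"],s["gripper_width"])
pickle.dump((s,d),open("w11.pkl","wb"))
cv2.imwrite("pics/w11.png",d["img"][:,:,::-1])
```

```text
26.15 [ 601.19557528 -112.92689376  141.06159902] [-8.36377963e-04  1.60136513e-01  9.87094508e-01  1.72808989e-04] [-0.28277478  0.35967607  0.49757595  1.59299449 -0.17912833  1.23619798
  1.49638896] 52.20594044817219
```

View pics/w11.png

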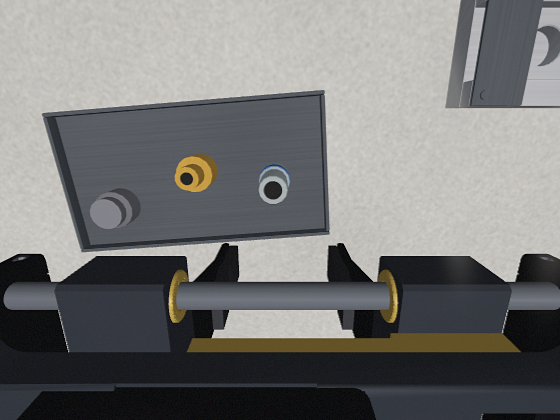

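Run:
```python
from h import *; import pickle
s,d=pickle.load(open("w11.pkl","rb")); pose=(s["ee_pos"],s["tool_rot"]); im=d["img"]
crop=im[130:215,230:320]; cv2.imwrite("pics/w11z.png",cv2.resize(crop[:,:,::-1],None,fx=7,fy=7,interpolation=cv2.INTER_CUBIC))
hsv=cv2.cvtColor(im,cv2.COLOR_RGB2HSV)
m=cv2.inRange(hsv,(0,0,0),(180,255,60)); m=m*0+cv2.inRange(im,(0,0,0),(60,60,60)); sub=np.zeros_like(m); sub[172:210,255:295]=m[172:210,255:295]
c=max(cv2.findContours(sub,0,1)[0],key=cv2.contourArea); e=cv2.fitEllipse(c); print(e, plane(d,[e[0]],79,pose))
```

```text
((272.59326171875, 189.88385009765625), (16.575353622436523, 16.885818481445312), 104.72212982177734) [[ 576.4536133  -113.32816589   79.        ]]
```

View pics/w11z.png

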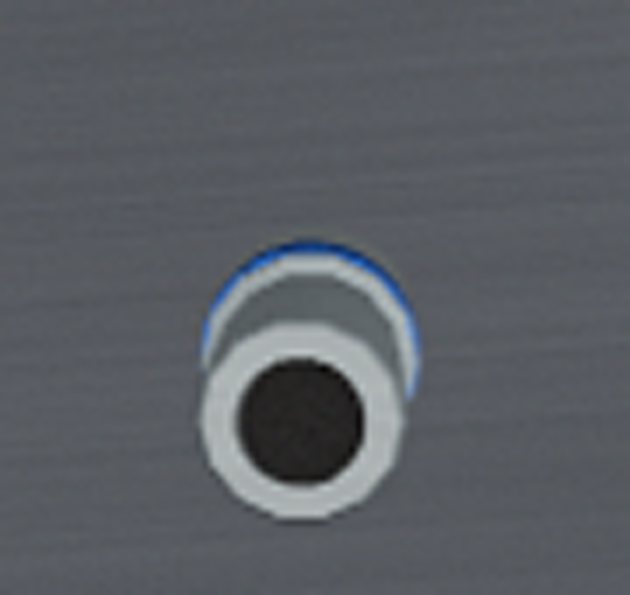

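Emit:
step_arm(
  series="23.3 -8.2 0 0 0.6;0 0 30 0 0.6;0 0 30 0 0.6;0 0 21 0 0.6;0 0 0 0 0.6;0 0 0 0 0.6;0 0 0 0 0.6",
)

```text
clock: 26.78
ee_pos: [577.9, -113.4, 62.6]
tool_rot: [0.001, 0.16, 0.987, 0.0]
ft_force: [-0.3, -0.5, 1.0]
gripper_width: 52.4
```

Run:
```python
from workcell import monitor, vision
from h import *; import pickle
s=monitor.sense();d=vision.snapshot("wrist"); print(s["clock"],s["ee_pos"],s["tool_rot"],s["ft_force"],s["gripper_width"])
W=R.from_quat(np.roll(s["tool_rot"],-1)).as_matrix()
print("fit in tool",W.T@(np.array([576.5,-113.3,79])-s["ee_pos"]), px(d,[576.5,-113.3,79],(s["ee_pos"],s["tool_rot"])))
cv2.imwrite("pics/w12.png",np.clip(d["img"][:,:,::-1].astype(float)*1.5,0,255).astype(np.uint8))
d=vision.snapshot("side"); cv2.imwrite("pics/s12.png",cv2.resize(np.clip(d["img"][170:320,220:370,::-1].astype(float)*1.7,0,255).astype(np.uint8),None,fx=4,fy=4,interpolation=cv2.INTER_CUBIC))
```

```text
26.7833 [ 577.87062961 -113.44363688   62.59011017] [7.52505526e-04 1.59617102e-01 9.87178702e-01 1.55967078e-04] [-0.33719074 -0.45720529  0.98326479] 52.39969269899125
fit in tool [  1.32248986  -0.28662848 -16.41196533] [[281.58604713 251.39324503]]
```

View pics/w12.png

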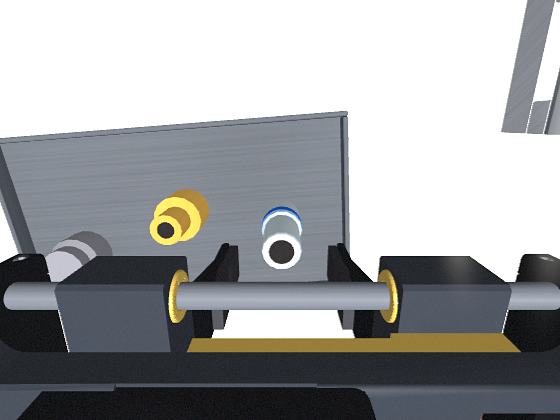

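View pics/s12.png

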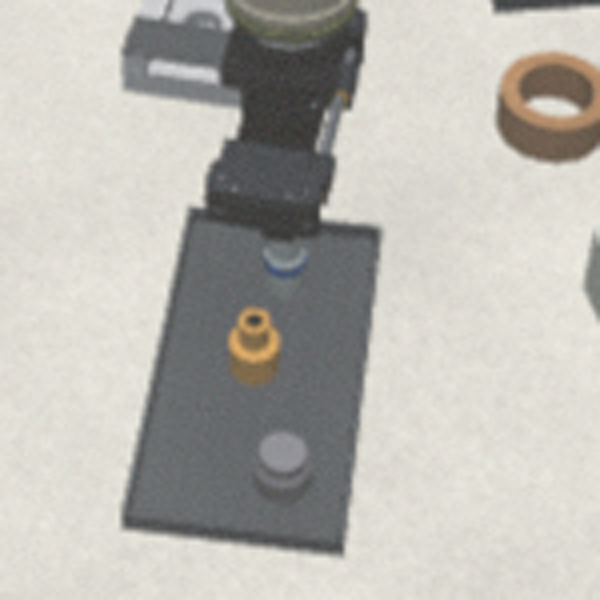

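Emit:
step_arm(
  series="0.5 0 15 0 0.6;0 0 15 0 0.6;0 0 8 0 0.6;0 0 4 0 0.6;0 0 0 0 0.6;0 0 0 0 0.6",
)

```text
clock: 27.38
ee_pos: [576.9, -114.1, 19.9]
tool_rot: [0.0, 0.16, 0.987, 0.0]
ft_force: [0.3, -0.5, -0.5]
gripper_width: 52.4
```

Run:
```python
from workcell import monitor, vision
from h import *; import pickle
s=monitor.sense();d=vision.snapshot("wrist"); print(s["clock"],s["ee_pos"],s["tool_rot"],s["ft_force"],s["gripper_width"])
cv2.imwrite("pics/w13.png",np.clip(d["img"][:,:,::-1].astype(float)*1.5,0,255).astype(np.uint8))
```

```text
27.3833 [ 576.87537461 -114.06364274   19.93476081] [3.53993913e-04 1.60245305e-01 9.87077158e-01 4.09198353e-05] [ 0.30977857 -0.47820587 -0.51982693] 52.37820923313606
```

View pics/w13.png

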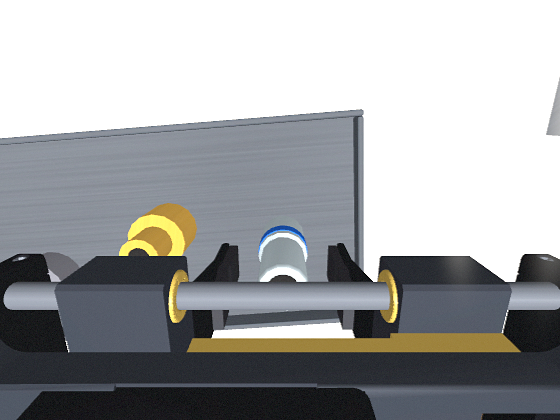

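Emit:
step_arm(
  series="0 0 1.5 0 0.6;0 0 0 0 0.2;0 0 0 0 0;0 0 0 0 0;0 0 0 0 0;0 0 0 0 0;0 0 0 0 0;0 0 0 0 0",
  grip_force=30,
)

```text
clock: 28.1
ee_pos: [576.5, -114.0, 17.8]
tool_rot: [0.0, 0.16, 0.987, 0.0]
ft_force: [-0.5, 1.0, 0.9]
gripper_width: 24.4
```

Emit:
step_arm(
  series="0 0 0 0 0;0 0 0 0 0",
)

```text
clock: 28.27
ee_pos: [576.5, -114.0, 17.8]
tool_rot: [0.0, 0.16, 0.987, 0.0]
ft_force: [0.1, 0.3, 0.7]
gripper_width: 24.8
```

Run:
```python
from workcell import monitor, vision
from h import *; import pickle
s=monitor.sense();d=vision.snapshot("wrist"); print(s["clock"],s["ee_pos"],s["tool_rot"],s["ft_force"],s["gripper_width"])
cv2.imwrite("pics/w14.png",cv2.resize(np.clip(d["img"][190:350,190:380,::-1].astype(float)*1.7,0,255).astype(np.uint8),None,fx=4,fy=4))
```

```text
28.2667 [ 576.45884206 -113.96749785   17.77681311] [5.05883441e-07 1.60222051e-01 9.87080996e-01 3.61378243e-05] [0.14250796 0.28635689 0.66301569] 24.78383514759199
```

View pics/w14.png

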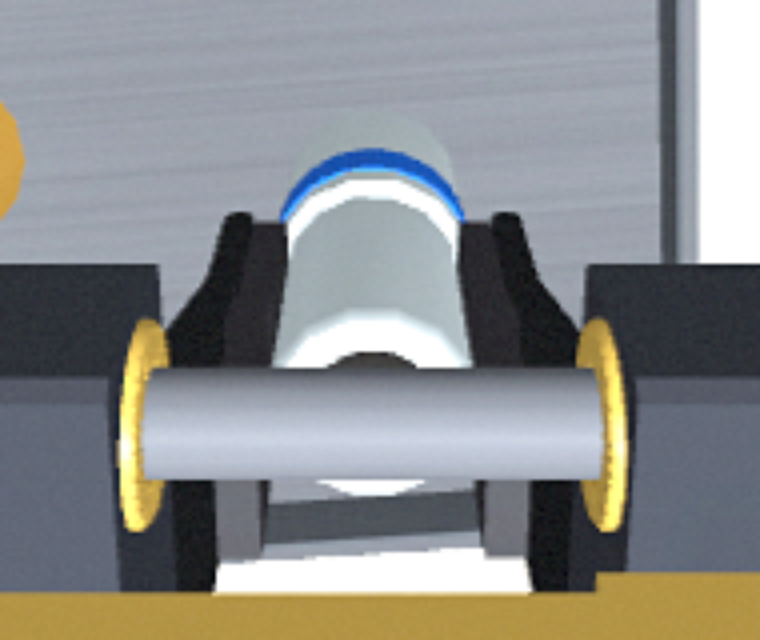

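Emit:
step_arm(
  series="0 0 -5 0 0;0 0 -15 0 0;0 0 -30 0 0;0 0 -30 0 0;0 0 0 0 0;0 0 0 0 0;0 0 0 0 0",
)

```text
clock: 28.9
ee_pos: [576.0, -113.6, 97.2]
tool_rot: [-0.0, 0.16, 0.987, 0.0]
ft_force: [-0.0, 0.6, -1.8]
gripper_width: 24.7
```

Run:
```python
from workcell import monitor, vision
from h import *; import pickle
s=monitor.sense();d=vision.snapshot("wrist"); print(s["clock"],s["ee_pos"],s["tool_rot"],s["ft_force"],s["gripper_width"])
cv2.imwrite("pics/w15.png",np.clip(d["img"][:,:,::-1].astype(float)*1.5,0,255).astype(np.uint8))
W=R.from_quat(np.roll(s["tool_rot"],-1)).as_matrix()
# target TCP xy: nest (538.5,158.5), fitting-to-TCP offset from pick
off=np.array([576.5,-113.3])-[576.46,-113.97]
for n in ([538.51,158.46],): 
    t=np.array(n)-off; print("TCP target",t,"tool delta",W.T@(np.r_[t,s["ee_pos"][2]]-s["ee_pos"]))
```

```text
28.9 [ 576.01453494 -113.64492867   97.16845375] [-3.93620560e-04  1.60086712e-01  9.87102866e-01  1.47218833e-04] [-1.38567836e-03  6.24954973e-01 -1.84038014e+00] 24.695805116790137
TCP target [538.47 157.79] tool delta [1.21405537e+02 2.45656648e+02 1.40503730e-01]
```

View pics/w15.png

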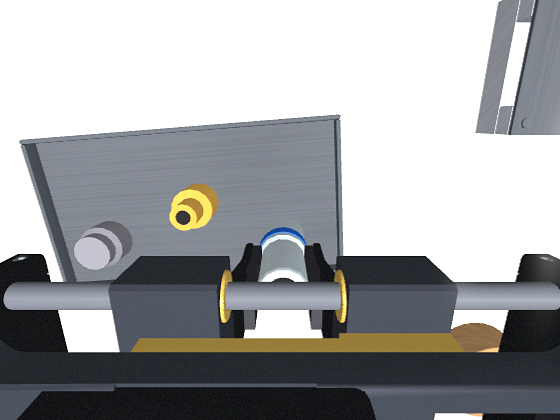

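Emit:
step_arm(
  series="10.1 35.1 0 0 0;10.1 35.1 0 0 0;10.1 35.1 0 0 0;10.1 35.1 0 0 0;10.1 35.1 0 0 0;10.1 35.1 0 0 0;10.1 35.1 0 0 0;0 0 0 0 0;0 0 0 0 0;0 0 0 0 0;0 0 0 0 0;0 0 0 0 0",
)

```text
clock: 29.95
ee_pos: [587.0, 139.8, 97.4]
tool_rot: [-0.0, 0.161, 0.987, -0.0]
ft_force: [0.4, 0.4, -1.9]
gripper_width: 24.3
```

Run:
```python
from workcell import monitor, vision
from h import *; import pickle
s=monitor.sense();d=vision.snapshot("wrist"); print(s["clock"],s["ee_pos"],s["tool_rot"],s["ft_force"],s["gripper_width"],abs(s["dq"]).max())
pickle.dump((s,d),open("w16.pkl","wb"))
cv2.imwrite("pics/w16.png",d["img"][:,:,::-1])
x=d["img"][60:230,150:420,::-1]; cv2.imwrite("pics/w16z.png",cv2.resize(x,None,fx=2.9,fy=2.9,interpolation=cv2.INTER_CUBIC))
print(px(d,[538.51,158.46,26],(s["ee_pos"],s["tool_rot"])))
```

```text
29.95 [587.03447105 139.75134061  97.39660405] [-2.33143684e-04  1.61327158e-01  9.86900892e-01 -3.51105369e-04] [ 0.35651119  0.38727722 -1.86984204] 24.272336378370063 0.004843722519136149
[[284.94965155 154.69066523]]
```

View pics/w16.png

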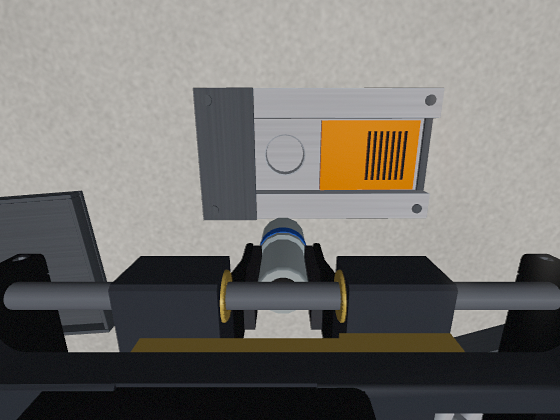

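View pics/w16z.png

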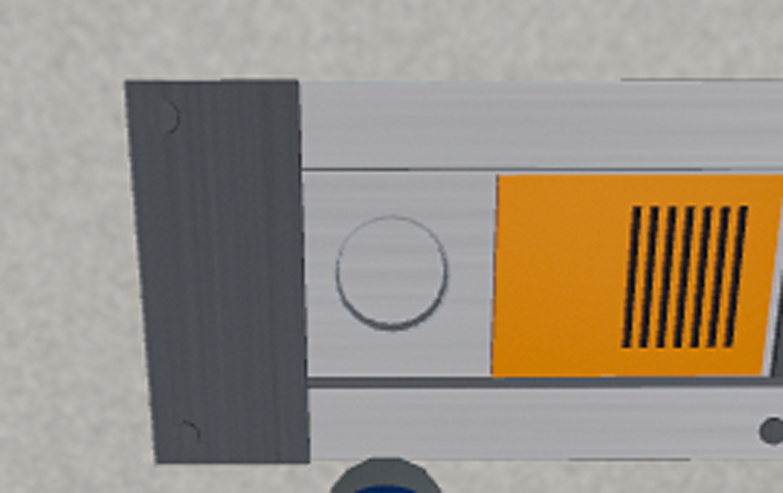

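Run:
```python
from h import *; import pickle
s,d=pickle.load(open("w16.pkl","rb")); pose=(s["ee_pos"],s["tool_rot"])
n=plane(d,[(284.84,153.8)],26,pose)[0]; print("nest",n)
W=R.from_quat(np.roll(s["tool_rot"],-1)).as_matrix()
# fitting pos in tool at pick
print("pick offset tool", W.T@np.r_[576.5-576.46,-113.3+113.97,0])
print("foot px pred for tool y=0 / .6", px(d,pose[0]+W@[0,0,0]+[0,0,83.4-97.4],pose), px(d,pose[0]+W@[0,.6,0]+[0,0,83.4-97.4],pose))
c=np.array([(386.5+.5)/2.9-.5+150]);print("foot col seen",c)
for N in (n[:2],(n[:2]+[538.51,158.46])/2):
    print("delta tool",W.T@np.r_[N-pose[0][:2],0])
```

```text
nest [537.76691005 158.60921319  26.        ]
pick offset tool [ 1.75428878e-01  6.47861496e-01 -4.36856287e-04]
foot px pred for tool y=0 / .6 [[282.15273226 235.77718975]] [[282.98397499 235.77707387]]
foot col seen [282.94827586]
delta tool [5.27079106e+01 2.18810628e+00 1.66030663e-02]
delta tool [5.23319488e+01 2.23569339e+00 1.64360892e-02]
```

Emit:
step_arm(
  series="26.1 0.8 0 0 0;26.1 0.8 0 0 0;0 0 0 0 0;0 0 15 0 0;0 0 15 0 0;0 0 15 0 0;0 0 5 0 0;0 0 0 0 0;0 0 0 0 0;0 0 0 0 0;0 0 0 0 0",
)

```text
clock: 30.92
ee_pos: [538.7, 159.6, 48.7]
tool_rot: [0.001, 0.16, 0.987, 0.0]
ft_force: [-0.1, 0.3, -1.8]
gripper_width: 24.5
```

Run:
```python
from workcell import monitor, vision
from h import *; import pickle
s=monitor.sense();d=vision.snapshot("wrist"); print(s["clock"],s["ee_pos"],s["tool_rot"],s["ft_force"],s["gripper_width"])
W=R.from_quat(np.roll(s["tool_rot"],-1)).as_matrix()
f=s["ee_pos"]+W@[.2,.6,0]; print("fit xy",f[:2],"err tool",W.T@np.r_[np.array([538.1,158.5])-f[:2],0])
cv2.imwrite("pics/w17.png",cv2.resize(np.clip(d["img"][130:330,150:420,::-1].astype(float)*1.3,0,255).astype(np.uint8),None,fx=2.9,fy=2.9,interpolation=cv2.INTER_CUBIC))
```

```text
30.9167 [538.74857802 159.58307502  48.71590001] [6.02338037e-04 1.60375257e-01 9.87055817e-01 4.76949374e-04] [-0.08632965  0.30290092 -1.82330772] 24.45984162712764
fit xy [538.7488251  160.21553033] err tool [ 0.07231319 -1.83269869 -0.00215458]
```

View pics/w17.png

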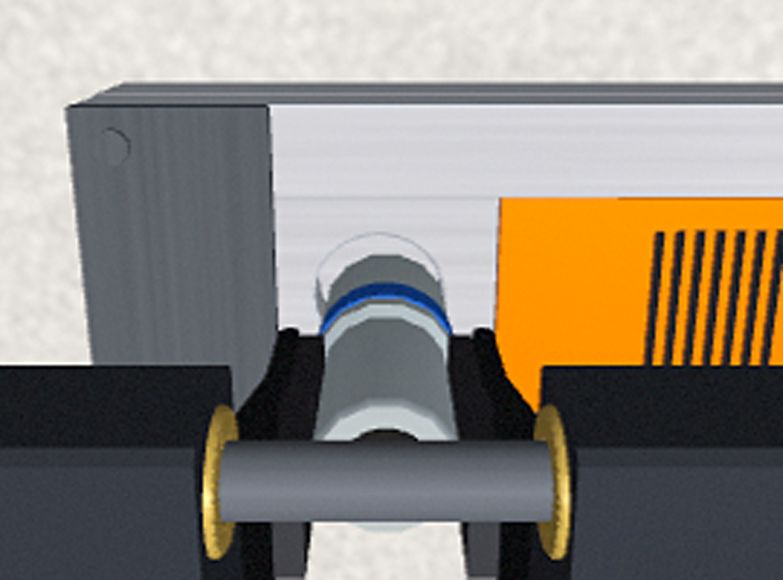

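Emit:
step_arm(
  series="0 -1.8 0 0 0;0 0 2 0 0;0 0 0 0 0;0 0 0 0 0;0 0 0 0 0",
)

```text
clock: 31.38
ee_pos: [537.5, 157.9, 45.7]
tool_rot: [-0.0, 0.16, 0.987, 0.0]
ft_force: [0.5, 0.0, -1.5]
gripper_width: 24.5
```

Run:
```python
from workcell import monitor, vision
from h import *
s=monitor.sense();print(s["ee_pos"],s["ft_force"])
W=R.from_quat(np.roll(s["tool_rot"],-1)).as_matrix()
f=s["ee_pos"]+W@[.2,.6,0]; print("err tool",W.T@np.r_[np.array([538.1,158.5])-f[:2],0])
```

```text
[537.46040738 157.85586722  45.73790689] [ 0.45810892  0.04189564 -1.46308775]
err tool [-6.03086048e-01  2.13331048e-01 -5.12331431e-05]
```

Within 0.6 mm of the nest centre. I'll trim that and start lowering in.

Emit:
step_arm(
  series="-0.6 0.2 2 0 0;0 0 3 0 0;0 0 2 0 0;0 0 0 0 0;0 0 0 0 0",
)

```text
clock: 31.8
ee_pos: [538.0, 157.8, 38.5]
tool_rot: [-0.0, 0.16, 0.987, -0.0]
ft_force: [-0.9, 0.1, -1.5]
gripper_width: 24.8
```

Emit:
step_arm(
  series="0 0 2 0 0;0 0 2 0 0;0 0 0 0 0;0 0 0 0 0",
)

```text
clock: 32.13
ee_pos: [538.0, 157.8, 34.6]
tool_rot: [-0.0, 0.16, 0.987, -0.0]
ft_force: [1.0, -0.4, -1.6]
gripper_width: 25.0
```

Emit:
step_arm(
  series="0 0 2 0 0;0 0 2 0 0;0 0 2 0 0;0 0 0 0 0;0 0 0 0 0",
)

```text
clock: 32.55
ee_pos: [538.0, 157.8, 28.6]
tool_rot: [-0.0, 0.16, 0.987, -0.0]
ft_force: [-1.1, -0.2, -1.0]
gripper_width: 25.0
```

Emit:
step_arm(
  series="0 0 1 0 0;0 0 1 0 0;0 0 1 0 0;0 0 0 0 0;0 0 0 0 0",
)

```text
clock: 32.97
ee_pos: [538.1, 157.8, 25.7]
tool_rot: [-0.0, 0.16, 0.987, 0.0]
ft_force: [-0.2, 0.0, -1.9]
gripper_width: 24.5
```

Emit:
step_arm(
  series="0 0 0.6 0 0;0 0 0.6 0 0;0 0 0 0 0;0 0 0 0 0",
)

```text
clock: 33.3
ee_pos: [538.1, 157.8, 24.5]
tool_rot: [-0.0, 0.16, 0.987, 0.0]
ft_force: [0.2, 0.0, -2.3]
gripper_width: 24.5
```

Emit:
step_arm(
  series="0 0 0.4 0 0;0 0 0.4 0 0;0 0 0 0 0;0 0 0 0 0",
)

```text
clock: 33.63
ee_pos: [538.2, 157.8, 23.8]
tool_rot: [0.0, 0.16, 0.987, 0.0]
ft_force: [-0.0, 0.0, -0.8]
gripper_width: 24.4
```

Emit:
step_arm(
  series="0 0 0.3 0 0;0 0 0 0 0;0 0 0 0 0.35;0 0 0 0 0.45;0 0 0 0 0.45;0 0 0 0 0.45;0 0 0 0 0.45",
)

```text
clock: 34.22
ee_pos: [538.1, 157.9, 23.4]
tool_rot: [-0.0, 0.16, 0.987, 0.0]
ft_force: [0.8, 0.4, 0.2]
gripper_width: 38.4
```

Run:
```python
from workcell import monitor, vision
from h import *
s=monitor.sense();d=vision.snapshot("wrist"); print(s["clock"],s["ee_pos"],s["ft_force"],s["gripper_width"])
cv2.imwrite("pics/w18.png",cv2.resize(np.clip(d["img"][130:330,150:420,::-1].astype(float)*1.3,0,255).astype(np.uint8),None,fx=2.9,fy=2.9,interpolation=cv2.INTER_CUBIC))
```

```text
34.2167 [538.10522933 157.8539567   23.38717433] [0.75817152 0.39892422 0.20889622] 38.43157492241985
```

View pics/w18.png

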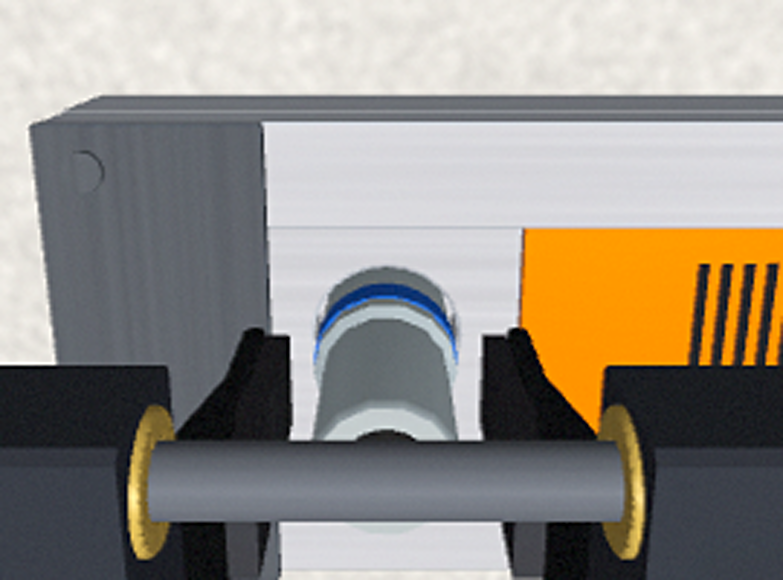

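Released, and the fitting stands in the bore with the pads clear on both sides. Lifting straight up.

Emit:
step_arm(
  series="0 0 -3 0 0.45;0 0 -10 0 0.45;0 0 -25 0 0.45;0 0 -35 0 0.45;0 0 -35 0 0.45;-30 0 -10 0 0.45;-30 0 0 0 0.45;0 0 0 0 0.45;0 0 0 0 0.45;0 0 0 0 0.45;0 0 0 0 0.45",
)

```text
clock: 35.18
ee_pos: [594.2, 139.5, 141.6]
tool_rot: [-0.0, 0.16, 0.987, 0.0]
ft_force: [0.4, -0.0, -0.5]
gripper_width: 38.9
```

Run:
```python
from workcell import monitor, vision
from h import *; import pickle
s=monitor.sense();d=vision.snapshot("wrist"); pose=(s["ee_pos"],s["tool_rot"]); print(s["clock"],s["ee_pos"],s["ft_force"])
pickle.dump((s,d),open("w19.pkl","wb"))
cv2.imwrite("pics/w19.png",cv2.resize(d["img"][60:250,150:420,::-1],None,fx=2.9,fy=2.9,interpolation=cv2.INTER_CUBIC))
t=vision.snapshot("top"); cv2.imwrite("pics/top19.png",t["img"][:,:,::-1])
print("pred top centre crop", (px(d,[538.3,158.5,85],pose)-[150,60])*2.9)
```

```text
35.1833 [594.24625118 139.46368568 141.55627353] [ 0.39538497 -0.04974693 -0.53149262]
pred top centre crop [[384.77085396 254.0768924 ]]
```

View pics/w19.png

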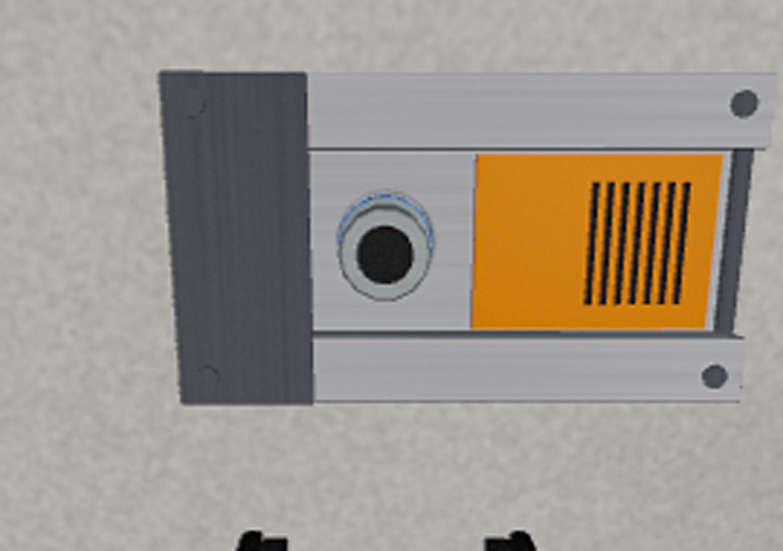

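View pics/top19.png

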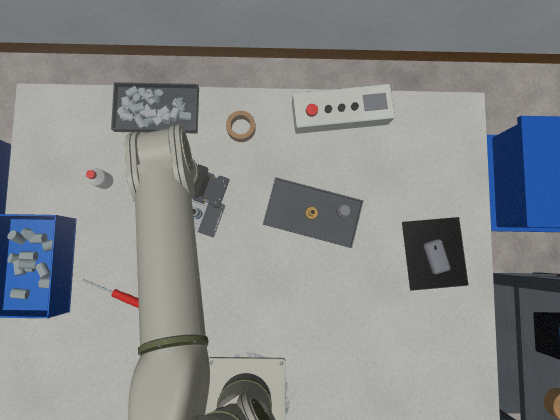

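The fitting's top hole is at (385,254), exactly where a seated upright part projects (385,254). The shutter is still open, and the bush, collar, tape, bottle and mouse are where they were. I'm handing in.

Run:
```python
from h import *; import pickle
s,d=pickle.load(open("w19.pkl","rb")); pose=(s["ee_pos"],s["tool_rot"])
th=-.32002; J=lambda p:(np.array([[np.cos(th),np.sin(th)],[-np.sin(th),np.cos(th)]])@(p[:2]-[546.685,183.139])).round(1)
print([J(p) for p in plane(d,[(476/2.9+150,200/2.9+60),(719/2.9+150,200/2.9+60)],33,pose)])
from workcell import robot
print(robot.close_job())
```

```text
[array([-13.5,   4. ]), array([-13.4,  84. ])]
the job is handed in; nothing more can be done
None
```

The shutter is open, the blue-banded fitting stands in the nest, and I handed the job in at about 35 s. No verdict was reported.

- **Shutter:** I felt for the face, then dragged at about 10.4–13.8 N of vertical pressing. That dipped slightly below the 11 N asked for. The highest total force I read was about 15 N, though forces were only read at the end of each move. After placing, the shutter's ends measured jig y 4.0 and 84.0 mm, so it is about 68 mm open.
- **Fitting:** The wrist carried about 1.8 N on the lift, matching its 0.2 kg. It went down the bore without jamming and met the bottom at the height worked out from the pick. In the last wrist view, its top was where an upright, seated fitting should appear, to within about a pixel.
- **Other things:** In the last top view, the bush, collar, tape, mouse and bottle looked unmoved by eye. The arm hid part of the screwdriver; the part in view looked in place.

Some readings disagreed with the description:
- **Fingertips:** They touched about 30 mm later than the reported TCP height implied. I judged heights by touch and images, and by differences between moves.
- **Shutter start:** It appeared to be about 6 mm open already.
- **Grip width:** It read about 24.5 mm on the 26 mm neck, but the grip held.

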